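Shut the filter box and lock its cover with the screwdriver

TASK

Shut the steel cover of the filter box, then take the flat-blade screwdriver out of the wooden tool block and use it to turn the screw in the cover clockwise, bit pressed into the slot all the way, until it stops fully home. Then put the screwdriver back upright in its hole in the block, and leave everything else on the counter where it stands.

Things in the scene. Friction and masses are not known exactly. Their poses are not given: they have to be found in the camera images.
- filter_box: fixed open steel box, 160 (x) by 140 (y) mm, 85 mm tall, holding a white filter cartridge. Origin: centre of its underside on the counter; z up. Its cover is hinged along the top edge of its +x side (hinge line parallel to its y, 80 mm from the origin along +x, 85 mm up); the cover's free edge closes down on the -x side.
- cover (a joint): angle of the steel cover, rad: 0 shut (hard stop), positive open; starts at 0.6 to 1.0. A flat plate, 164 mm from hinge to free edge, 144 mm wide, upper face 92 mm above the counter when shut. The stiff hinge leaves it where it is put; 3 to 8 N on its upper face near the free edge swings it shut.
- cover_edge (a point): middle of the cover's free edge, on its upper face: 164 mm from the hinge line and, when shut, 7 mm above it. z axis: normal of the cover's upper face; y axis parallel to the hinge; x axis points to the hinge.
- lock_screw (a joint): turn of the captive screw, rad: 0 loose (slot parallel to the box's x), 1.571 home (hard stop, slot parallel to the hinge). Grows as the screw turns clockwise seen from above. Starts at 0 to 0.3, stays where it is left, takes about 0.15 N m. It sinks 3.18 mm per rad (5 mm in all), its rim ending flush with the dark collar around it.
- screw_slot (a point): centre of the floor of the screw's slot, on the screw's axis, which is square to the cover, 44 mm in from the middle of its free edge. x axis along the slot, z out of the screw. The slot is 6.5 mm wide, 20 mm long, 4 mm deep. With the cover shut its floor is 99 mm above the counter at joint value 0, and 94 mm when the screw is home.
- captive_screw: the captive screw: brass head 37 mm wide inside a dark fixed collar of 48 mm on the cover. In the head's top is a round dish, 24 mm wide and 2.5 mm deep; the slot is cut in the dish's floor. So the rim is 6.5 mm above the slot's floor. A blade still twisted hard in the slot can pull the cover up with it. Origin: on the axis, 2 mm below the slot's floor; sinks but does not turn.
- driver: flat-blade screwdriver, upright in a hole of the tool block, 167 mm long, 120 g. Origin: centre of the blade's lower end; z up the shaft. Blade 14 mm wide (x), 3.5 mm thick (y); 9 mm shaft; 34 mm flange at z = 75 to 80 mm, resting on the block; flat-sided black handle 34 (x) by 22 (y) mm, z = 80 to 167 mm, wide as the blade is wide. The only tool there with an oblong handle.
- driver_tip (a point): centre of the blade's lower end (the same point and axes as the driver's origin)
- tool_block: fixed pale wooden block, 220 (x) by 66 (y) mm, 90 mm tall, with three upright through holes, 21 mm wide, in a row along its x at -80, 0 and +80 mm. Origin: centre of its underside. Each holds one tool; which stands where varies. The driver stands with its lower end 15 mm above the counter; the other tools reach 188 mm above it.
- brush: a black plastic cleaning brush, 168 mm long, with a round waisted handle (24 mm at its widest), upright in a hole of the tool block; a bystander. Origin at its lower tip
- pick: a steel pick, 173 mm long, with a thin round black handle (18 mm) with a ball on top, upright in a hole of the tool block; a bystander. Origin at its lower tip
- tamper: a steel tamper, 54 mm wide, 82 mm tall, standing on the counter between box and tool block; a bystander
- jug: a steel milk jug, 80 mm wide, 100 mm tall; a bystander
- cup: a white cup, 80 mm wide, 60 mm tall; a bystander
- spoon: a 140 mm spoon lying on the counter; a bystander
- portafilter: a portafilter lying on the counter, steel head 74 mm wide, black handle; a bystander
- canister: a glass jar with a steel cap, 90 mm wide, 120 mm tall; a bystander
Things that resemble listed ones, but are neither listed nor needed, are in the scene too. What is shaped like the driver but purple, red or turquoise is not meant.

How it is judged:
On the way, in this order (a step that is already met when the one before it is completed fails the run):
1. the cover is shut (value of joint cover below 0.04 rad), for 0.2 s.
2. the driver's blade is seated in the slot and pressed, before the screw has been turned home (z of driver_tip in the frame of screw_slot below 0.0025 m and distance between driver_tip and screw_slot below 0.006 m and angle between the z axis of driver and the z axis of screw_slot, either way round below 0.15 rad and contact force between driver and captive_screw above 1 N and value of joint lock_screw below 1 rad and value of joint cover below 0.04 rad), for 0.1 s.
3. the screw is home, turned by the seated blade (z of driver_tip in the frame of screw_slot below 0.0025 m and distance between driver_tip and screw_slot below 0.006 m and angle between the z axis of driver and the z axis of screw_slot, either way round below 0.15 rad and contact force between driver and captive_screw above 1 N and value of joint lock_screw above 1.42 rad and value of joint cover below 0.04 rad), for 0.1 s.
At the end, for the whole second after the job is handed in: The cover is shut (under 0.04 rad), the screw is home (over 1.42 of 1.571 rad), and the driver stands upright (within 0.15 rad) in a hole of the tool block with its flange on the block's top (within 6 mm in height), at rest (value of joint cover below 0.04 rad and value of joint lock_screw above 1.42 rad and angle between driver's own z axis and vertical below 0.15 rad and z of driver in the frame of tool_block between 0.009 and 0.021 m and x of driver in the frame of tool_block between -0.1 and 0.1 m and y of driver in the frame of tool_block between -0.02 and 0.02 m and linear speed of driver below 0.02 m/s); the robot touches nothing.
It fails at once if a bystander is moved more than 40 mm (distance of any of brush, pick, tamper, jug, cup, spoon, portafilter, canister from where it was at the start of the episode above 0.04 m).
It fails at once if the screw is turned with the fingers instead of the screwdriver (contact force between the fingers and captive_screw above 1 N and velocity of joint lock_screw above 0.2 rad/s).
It also fails if it takes over 72 s, if anything falls off the work surface, if the arm or the gripper's body presses on something with over 40 N, if the wrist force passes 120 N, or if a joint passes its speed limit or range.

ROBOT

A 7-joint arm with a two-finger parallel gripper is mounted at the origin on the work surface. World frame = base frame: x ahead of the robot, y to its left, z up, the work surface at z = 0. Lengths are in m, angles in rad, forces in N, time in s.
With the tool pointing down it reaches from about 0.425 to 0.875 m from the base axis. Payload 4.7 kg.
Tool frame: the origin (TCP) lies midway between the tips of the shut fingers; the grasp point (between the pads) lies 19 mm behind it; z points along the fingers, y is the direction in which the jaws open and shut (so a half turn about z gives the same grasp; the last joint's range is limited). The gripper opens to 87 mm and grips with 3 to 60 N. Pads are 19 mm wide; open, the fingers measure 117 mm over their backs; the gripper's body (75 mm by 190 mm) begins 51 mm behind the grasp point.
Start: joints at [1.289, 0.321, -0.07, 1.45, 0.023, 1.371, -0.057], TCP at [0.189, -0.622, 0.223] pointing down, gripper open.
Joint ranges: [-2.86, 2.86], [-0.3, 2.09], [-1.38, 1.24], [0.06, 2.45], [-1.56, 4.7], [0.09, 2.05], [-2.69, 2.69]. Speed limits (rad/s): [2.57, 2.57, 3.14, 3.14, 3.14, 3.14, 3.14].

INTERFACE

Orientations are given as a rotation vector (axis times angle).
In Python, from bench import monitor, eyes, order gives the robot as it stands. The module is installed in compiled form; this text tells all that it offers.
- The arm moves only by the shell command python3 -m pendant 'ROWS' [FORCE]. ROWS is JSON, a list of rows, each a list of 3 entries, a list of its own where there are three numbers: the turn, a rotation vector about the tool's x, y, z in degrees, then the shift along the tool's x, y, z in m, then the gripper command: -1 is fully open, 1 is shut, values between are in proportion. In form: [[[rx, ry, rz], [tx, ty, tz], hand], ...]. A call has 1 to 8 rows; each row shifts and turns the commanded pose from where the row before left it, along the tool's axes as they then stand; what a row does not reach is not made up. A row lasts 1/8 s, in which the tool goes at most 62.5 mm and 10.7 degrees, less where a joint would pass 70% of its speed; a pose out of reach is approached as far as the arm can. A call is refused whole if a number of a shift passes 0.0625 or a number of a turn 10.7, either way. A call with a gripper value outside its range is refused whole. The fingers move at their own pace and stop on an object; FORCE is the grip in N (left out, the last holds). Time passes only in rows, so rows that do not move let the fingers close. It gives the time, the measured TCP pose, the force and the opening at its end, in the units of the state.
- monitor.get_state(): the state, without advancing time (a new reading comes with each control period).
- eyes.get_image(name): name is "side" or "top"; returns a dict with "color" (480x640x3 uint8, red, green, blue), "range_z" (480x640 float32, m along the optical axis (not along the pixel's ray), 0 where there is no reading), "fx", "fy", "cx", "cy" (pixels), "world_to_cam" (4x4, takes a point from world to camera coordinates). Camera axes: x right, y up, looking along -z (the intrinsics and any distortion apply to the point x, -y, -z); pixel columns grow to the right and rows downward; lengths in m; the calibration is good to about 2 mm. A picture is of the moment at which its call begins.
- order.close_job(): hands the job in, once; it reports no verdict.
The state is a dict: "time": time; "joint_positions": joint angles; "qd": joint speeds; "joint_torque": joint torques, N m; "position": TCP position; "tool_rot": TCP orientation; "ft_force": force on the tool from outside, world axes, zero at the start; "torque": the same for the moment, N m; "grip_width": opening from 0.0 (shut) to 1.0 (fully open).
Only numpy, scipy, OpenCV 4.12 (cv2) and the standard library are available. Lean on these libraries where they do the work, as an engineer would, in place of code of your own. Each camera call takes 0.05 s, during which the arm holds its last target.

## Working session

There is one attempt and no reset: what is moved stays moved. The work goes in short steps, Python scripts to look and compute and a shell command to move; the robot and the scene stay as the last step left them, time stands still between calls to the robot, and variables do not carry over. Pictures are saved under pics/ and viewed, and the job is handed in when it is done.

```bash
ls; mkdir -p pics
cat > h.py <<'E'
import numpy as np, cv2
from bench import monitor, eyes, order
from scipy.spatial.transform import Rotation as R
def grab(n):
    im=eyes.get_image(n); np.savez(''+n+'.npz',**im); return im
def cloud(im):
    d=im['range_z']; h,w=d.shape
    u,v=np.meshgrid(np.arange(w),np.arange(h))
    x=(u-im['cx'])/im['fx']*d; y=-(v-im['cy'])/im['fy']*d
    P=np.stack([x,y,-d,np.ones_like(d)],-1)
    return (P@np.linalg.inv(im['world_to_cam']).T)[...,:3]
def proj(im,p):
    c=(im['world_to_cam']@np.r_[p,1])[:3]
    return im['cx']+im['fx']*c[0]/-c[2], im['cy']-im['fy']*c[1]/-c[2]
def save(im,fn,box=None,s=1):
    c=im['color'][...,::-1]
    if box: c=c[box[1]:box[3],box[0]:box[2]]
    cv2.imwrite('pics/'+fn,cv2.resize(c,None,fx=s,fy=s,interpolation=cv2.INTER_CUBIC))
def st():
    s=monitor.get_state()
    M=R.from_rotvec(s['tool_rot']).as_matrix()
    print('t',s['time'],'pos',np.round(s['position'],4),'F',np.round(s['ft_force'],1),'T',np.round(s['torque'],2),'grip',round(float(s['grip_width']),3)); print('q',np.round(s['joint_positions'],3)); print(np.round(M,3))
    return s,M
E
python3 - <<'E'
from h import *
st()
for n in ('top','side'):
    im=grab(n); save(im,n+'0.png'); print(n,[im[k] for k in('fx','fy','cx','cy')],list(im.keys())); print(np.round(np.linalg.inv(im['world_to_cam']),3))
E
```

```text
pics
t 0.0 pos [ 0.1893 -0.6213  0.2215] F [ 0.7 -0.  -0.4] T [ 0.01 -0.06  0.04] grip 0.998
q [ 1.289  0.322 -0.07   1.452  0.023  1.371 -0.057]
[[ 0.957  0.292 -0.001]
 [ 0.292 -0.957  0.002]
 [-0.    -0.002 -1.   ]]
top [470.13798707154615, 470.13798707154615, 317.75545590535063, 237.7071089434427] ['color', 'range_z', 'fx', 'fy', 'cx', 'cy', 'world_to_cam']
[[-0.027  0.998 -0.053  0.508]
 [-0.999 -0.025  0.026  0.037]
 [ 0.025  0.053  0.998  1.252]
 [ 0.     0.     0.     1.   ]]
side [616.3510082271365, 616.3510082271365, 318.08123412205384, 238.25991086584264] ['color', 'range_z', 'fx', 'fy', 'cx', 'cy', 'world_to_cam']
[[-0.944  0.229 -0.236  0.242]
 [-0.329 -0.654  0.681  0.954]
 [ 0.002  0.721  0.693  1.05 ]
 [ 0.     0.     0.     1.   ]]
```

View pics/top0.png

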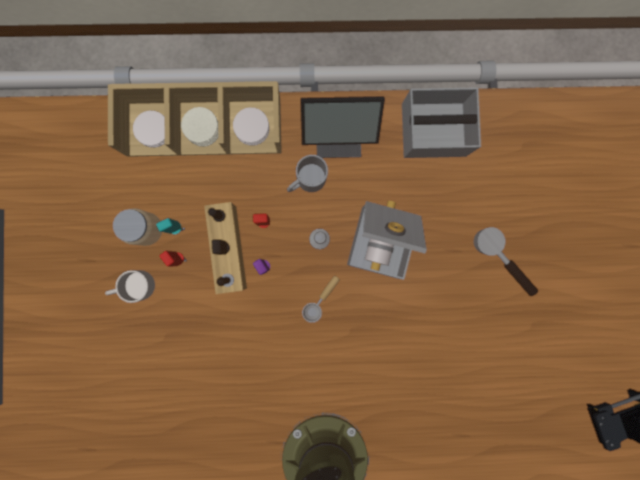

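View pics/side0.png

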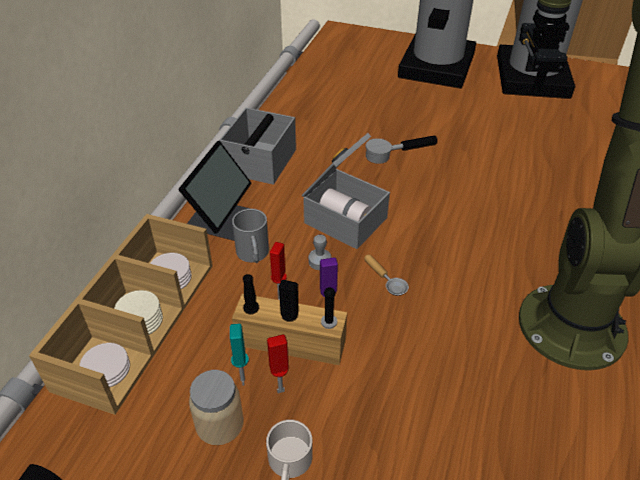

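The top view shows the box at (388,242) with its cover open, and the tool block at (224,247) with three tools in it. The colored lookalikes (red, purple, turquoise) stand around the block. I'll enlarge both regions.

Run:
```python
from h import *
T=dict(np.load('top.npz'));S=dict(np.load('side.npz'))
a=cv2.resize(T['color'][185:305,190:290],(500,600),interpolation=cv2.INTER_CUBIC)
save(T,'boxtop.png',(335,185,455,305),5)
save(T,'blktop.png',(195,190,285,300),5)
save(S,'blkside.png',(220,225,370,375),5)
save(S,'boxside.png',(290,120,400,260),4)
```

```text
(no output)
```

View pics/boxtop.png

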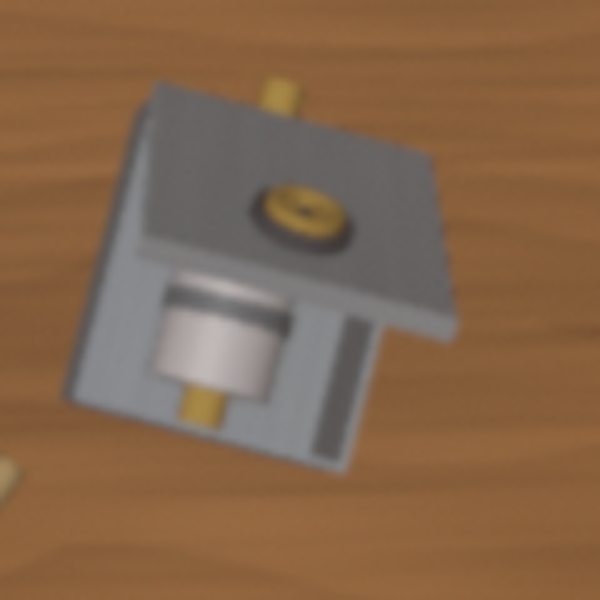

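View pics/blktop.png

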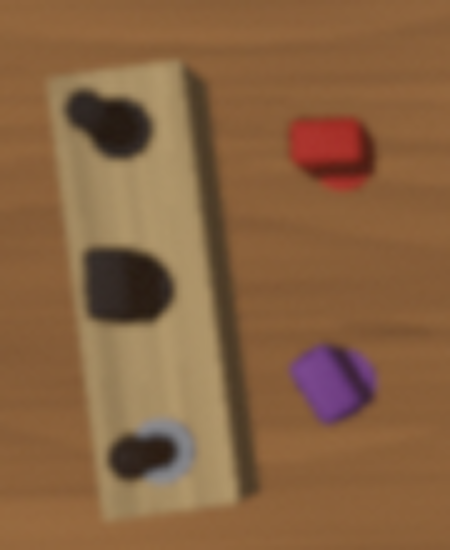

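View pics/blkside.png

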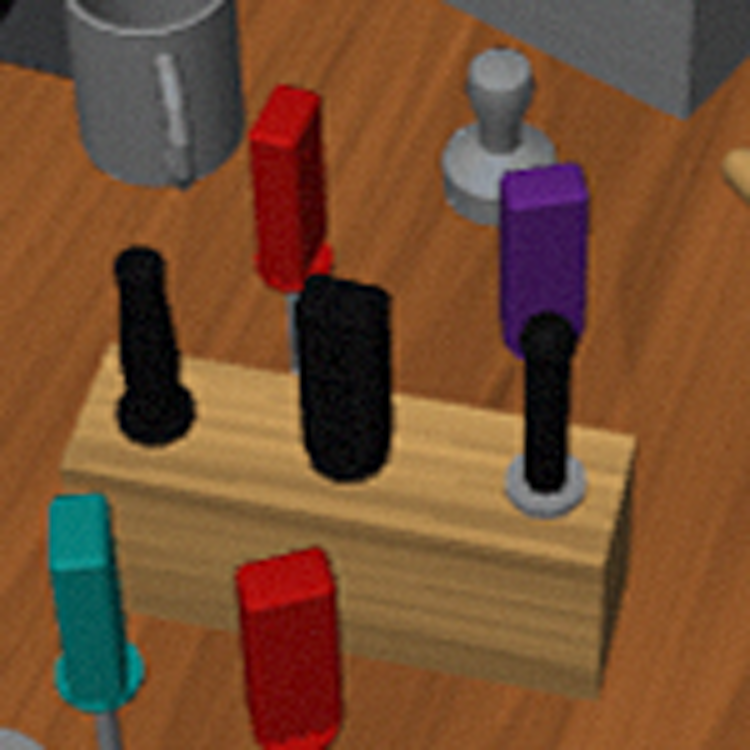

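View pics/boxside.png

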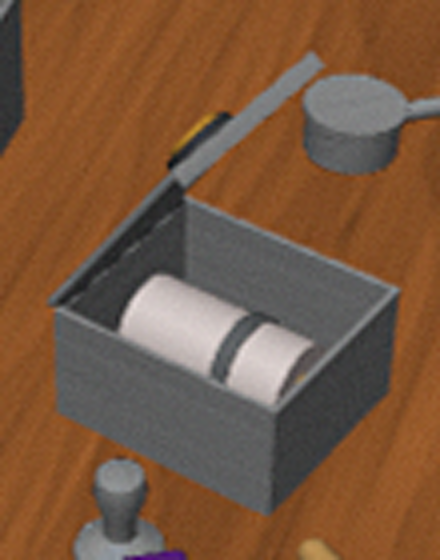

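Candidates for the driver in the side image are the black oblong tool at (289,300), the brush with its round waisted handle at (250,293), and the pick with a thin handle and ball top at (329,305). The red, purple and turquoise ones are excluded by color. The middle one is the driver, as it is black with a flat oblong handle and the enlarged crop confirms it. The box is hinged on its world +x side. Next I'll measure poses.

Run:
```python
from h import *
T=dict(np.load('top.npz'));S=dict(np.load('side.npz'))
for n,im in(('top',T),('side',S)):
    P=cloud(im).reshape(-1,3); 
    tab=P[(np.abs(P[:,2])<0.015)&(P[:,0]>0.3)&(P[:,0]<0.7)]; print(n,'table z',np.median(tab[:,2]))
PT=cloud(T);PS=cloud(S)
# block top
for n,PP,roi in(('top',PT,(195,190,250,300)),('side',PS,(225,285,360,365))):
    Q=PP[roi[1]:roi[3],roi[0]:roi[2]].reshape(-1,3)
    q=Q[np.abs(Q[:,2]-0.09)<0.006]
    r=cv2.minAreaRect((q[:,:2]*1000).astype(np.float32)); print(n,'block',len(q),np.median(q[:,2]),r)
    d=Q[(Q[:,2]>0.165)]
    print('tools tops',len(d))
    for lab in (0,):
        from scipy.cluster.hierarchy import fcluster,linkage
        if len(d)>5:
            c=fcluster(linkage(d[:,:2]),0.02,'distance')
            for k in set(c):
                e=d[c==k]; 
                if len(e)>8: print(len(e),np.round(e.mean(0),4),np.round(np.percentile(e[:,2],98),4),cv2.minAreaRect((e[:,:2]*1000).astype(np.float32)))
# box
for n,PP,roi in(('top',PT,(335,195,430,285)),('side',PS,(295,130,395,250))):
    Q=PP[roi[1]:roi[3],roi[0]:roi[2]].reshape(-1,3)
    q=Q[np.abs(Q[:,2]-0.085)<0.005]
    print(n,'rim',len(q),cv2.minAreaRect((q[:,:2]*1000).astype(np.float32)))
    q=Q[(Q[:,2]>0.02)&(Q[:,2]<0.086)]
    print(n,'boxpts',len(q),cv2.minAreaRect((q[:,:2]*1000).astype(np.float32)))
# cover plane from top
Q=PT[195:265,355:435].reshape(-1,3); q=Q[(Q[:,2]>0.11)]
for _ in range(6):
    c=q.mean(0);u,s,v=np.linalg.svd(q-c,full_matrices=False);n=v[2]*np.sign(v[2][2]); r=(q-c)@n
    q=q[np.abs(r)<max(0.004,2*r.std())] 
print('plane',c,n,'angle',np.arccos(n[2]),len(q),r.std(),'z max',q[:,2].max(),'yaw',np.degrees(np.arctan2(-n[1],-n[0])))
```

```text
top table z -0.0007684794807250039
side table z 0.00019856052549993564
top block 1921 0.08943831528497226 ((551.9033203125, 240.5110321044922), (220.16554260253906, 67.2730941772461), 6.423409938812256)
tools tops 326
29 [0.5081 0.0365 1.2519] 1.2519 ((508.0896911621094, 36.52018737792969), (0.0, 0.0), 0.0)
65 [0.6308 0.2485 0.1798] 0.1841 ((631.2192993164062, 249.24667358398438), (18.96477508544922, 18.252017974853516), 72.0790786743164)
156 [0.5518 0.2391 0.1798] 0.1853 ((551.8399658203125, 240.85247802734375), (32.840972900390625, 23.706289291381836), 1.5422613620758057)
76 [0.4723 0.2301 0.1837] 0.1896 ((472.15997314453125, 230.75750732421875), (20.363216400146484, 18.2721004486084), 87.54652404785156)
side block 2538 0.09000967759206197 ((540.685546875, 254.755615234375), (229.79107666015625, 175.07867431640625), 27.67198944091797)
tools tops 636
43 [0.2422 0.9537 1.05  ] 1.05 ((242.1660614013672, 953.7266235351562), (0.0, 0.0), 0.0)
137 [0.5246 0.354  0.1671] 0.1703 ((525.1652221679688, 354.2400817871094), (31.306875228881836, 23.25546646118164), 35.57540512084961)
137 [0.603  
[... 481 characters left out ...]
165771484, 20.70820426940918), 83.65862274169922)
top rim 257 ((560.5455932617188, -160.73020935058594), (140.93304443359375, 165.6797332763672), 73.31138610839844)
top boxpts 1153 ((561.1475830078125, -128.71607971191406), (203.00045776367188, 189.5373992919922), 2.186643123626709)
side rim 566 ((568.7973022460938, -118.30796813964844), (242.47059631347656, 164.55250549316406), 72.37690734863281)
side boxpts 4556 ((568.7655639648438, -233.65005493164062), (281.9705505371094, 471.04400634765625), 20.3988094329834)
plane [ 0.5859057  -0.16703042  0.17513638] [ 0.80118743 -0.23519017  0.55025838] angle 0.988122678877932 1568 0.0011265997576311588 z max 0.23132275990882478 yaw 163.6402934137538
```

Run:
```python
from h import *
T=dict(np.load('top.npz'));S=dict(np.load('side.npz'))
PT=cloud(T);PS=cloud(S)
C=T['color'].astype(int)
from scipy.cluster.hierarchy import fcluster,linkage
# all elevated clusters in top view within workspace
P=PT.reshape(-1,3); m=(P[:,2]>0.03)&(P[:,2]<0.3)&(P[:,0]>0.25)&(P[:,0]<0.8)&(P[:,1]>-0.5)&(P[:,1]<0.55)
q=P[m]; c=fcluster(linkage(q),0.02,'distance')
for k in set(c):
    e=q[c==k]
    if len(e)>8:
        r=cv2.minAreaRect((e[:,:2]*1000).astype(np.float32)); print(len(e),np.round(r[0],0),np.round(r[1],0),round(r[2],1),'zmax',round(e[:,2].max(),3))
# driver handle top
for z in(0.172,0.176,0.18):
    Q=PT[225:270,205:240].reshape(-1,3); e=Q[(Q[:,2]>z)&(Q[:,2]<0.2)]; r=cv2.minAreaRect((e[:,:2]*1000).astype(np.float32))
    w,v=np.linalg.eigh(np.cov(e[:,:2].T)); print(z,len(e),e.mean(0),r,'pca yaw',np.degrees(np.arctan2(v[1,1],v[0,1])),np.sqrt(w*12))
# side rim walls: vertical faces of the box, side cam
Q=PS[170:250,300:392].reshape(-1,3); q=Q[(Q[:,2]>0.01)&(Q[:,2]<0.08)]
th=np.radians(-16.5); X=np.array([np.cos(th),np.sin(th)]);Y=np.array([-X[1],X[0]])
a=q[:,:2]@X;b=q[:,:2]@Y
h,e=np.histogram(a,np.arange(.4,.8,.002)); print('x',[(round(e[i],3),h[i]) for i in np.argsort(h)[-6:]])
h,e=np.histogram(b,np.arange(-.2,.2,.002)); print('y',[(round(e[i],3),h[i]) for i in np.argsort(h)[-6:]])
print('center guess in XY', np.array([.5605,-.1607])@X,np.array([.5605,-.1607])@Y)
```

```text
13 [ 487. -497.] [12. 14.] 44.6 zmax 0.036
627 [ 554. -446.] [75. 71.] 88.4 zmax 0.047
649 [ 792. -318.] [173.  16.] 89.9 zmax 0.114
121 [571.   1.] [28. 27.] 88.5 zmax 0.085
51 [ 656. -188.] [22. 15.] 77.5 zmax 0.044
3295 [ 561. -161.] [145. 166.] 73.5 zmax 0.231
514 [735.  30.] [ 79. 104.] 3.5 zmax 0.105
428 [466. 487.] [106.  78.] 73.3 zmax 0.065
299 [530. 354.] [35. 28.] 44.8 zmax 0.171
302 [604. 361.] [26. 35.] 26.4 zmax 0.17
1339 [609. 455.] [83. 86.] 32.1 zmax 0.126
194 [504. 142.] [34. 27.] 30.7 zmax 0.171
212 [613. 141.] [33. 27.] 89.1 zmax 0.172
2673 [552. 240.] [220.  67.] 6.6 zmax 0.19
0.172 151 [0.55180676 0.23920195 0.18019945] ((551.85400390625, 240.32989501953125), (32.840972900390625, 22.660749435424805), 1.5422613620758057) pca yaw -175.4807017203721 [0.02236754 0.03374277]
0.176 136 [0.55178454 0.23978838 0.18080497] ((551.77099609375, 240.1711883544922), (32.99602508544922, 21.15921401977539), 4.309468746185303) pca yaw -177.81534882587763 [0.02083199 0.03353807]
0.18 87 [0.55211579 0.23990105 0.18201042] ((551.5443725585938, 239.6699981689453), (31.870637893676758, 19.679054260253906), 2.6755783557891846) pca yaw 177.28575899490457 [0.01898612 0.03038937]
x [(np.float64(0.532), np.int64(73)), (np.float64(0.5), np.int64(82)), (np.float64(0.652), np.int64(109)), (np.float64(0.654), np.int64(183)), (np.float64(0.496), np.int64(184)), (np.float64(0.498), np.int64(343))]
y [(np.float64(0.066), np.int64(136)), (np.float64(0.072), np.int64(164)), (np.float64(-0.066), np.int64(255)), (np.float64(-0.068), np.int64(262)), (np.float64(0.07), np.int64(407)), (np.float64(0.068), np.int64(410))]
center guess in XY 0.5830597272875425 0.005108269313230008
```

```bash
python3 -m pendant '[[[0,0,0],[0.055,-0.030,-0.010],1],[[0,0,0],[0.055,-0.030,-0.010],1],[[0,0,0],[0.055,-0.030,-0.010],1],[[0,0,0],[0.055,-0.030,-0.010],1],[[0,0,0],[0.055,-0.030,-0.010],1],[[0,0,0],[0.055,-0.030,-0.010],1],[[0,0,0],[0.055,-0.030,-0.010],1],[[0,0,0],[0.055,-0.030,-0.010],1]]' 20
python3 - <<'E'
from h import *
st()
E
```

```text
time: 1.1
position: [0.536, -0.2678, 0.3014]
tool_rot: [3.107, 0.462, -0.001]
ft_force: [0.4, -0.9, -0.7]
grip_width: 0.17
t 1.1 pos [ 0.536  -0.2678  0.3014] F [ 0.4 -0.9 -0.7] T [-0.05 -0.05 -0.01] grip 0.17
q [ 0.748  0.21  -0.391  1.447  0.08   1.501 -0.917]
[[ 0.957  0.291 -0.   ]
 [ 0.291 -0.957 -0.   ]
 [-0.     0.    -1.   ]]
```

```bash
python3 -m pendant '[[[0,0,0],[0.056,-0.031,0],1],[[0,0,-9.5],[0,0,0],1],[[0,0,-9.5],[0,0,0],1],[[0,0,-9.5],[0,0,0],1],[[0,0,-9.5],[0,0,0],1],[[0,0,-9.5],[0,0,0.02],1],[[0,0,-9.5],[0,0,0.02],1],[[0,0,0],[0,0,0.02],1]]'
cat >> h.py <<'E'
th=np.radians(-16.5); X=np.array([np.cos(th),np.sin(th)]);Y=np.array([-X[1],X[0]])
def goto(a,b,z,M,p):
    w=np.r_[a*X+b*Y,z]; d=w-p; print('target',np.round(w,4),'tool shift',np.round(M.T@d,4))
def ab(p): print('a,b,z',np.round([p[:2]@X,p[:2]@Y,p[2]],4))
E
python3 - <<'E'
from h import *
s,M=st(); p=s['position']; ab(p)
goto(.599,-.048,.212,M,p)
im=grab('side'); save(im,'side1.png',(220,60,460,260),3)
E
```

```text
time: 2.1
position: [0.5784, -0.2244, 0.2401]
tool_rot: [-2.511, -1.887, 0.0]
ft_force: [-1.7, 0.4, -0.5]
grip_width: 0.004
t 2.1 pos [ 0.5784 -0.2244  0.2401] F [-1.7  0.4 -0.5] T [-0.04 -0.07 -0.  ] grip 0.004
q [ 0.763  0.295 -0.54   1.488  0.152  1.402 -0.065]
[[ 0.278  0.961 -0.001]
 [ 0.961 -0.278  0.   ]
 [ 0.    -0.001 -1.   ]]
a,b,z [ 0.6183 -0.0509  0.2401]
target [ 0.5607 -0.2161  0.212 ] tool shift [ 0.003  -0.0193  0.0281]
```

View pics/side1.png

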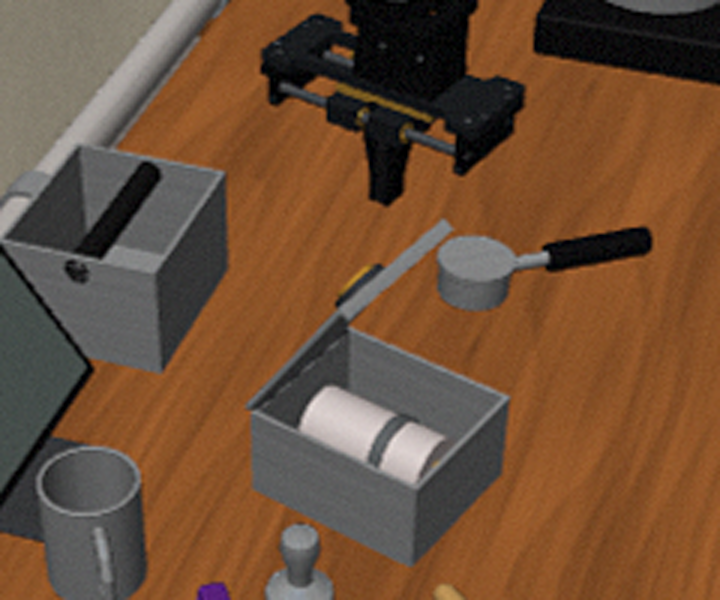

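The tip at (388,200) in the crop is on the hinge side, above the cover's free edge at (445,228). I'll follow the closing arc.

```bash
python3 -m pendant '[[[0,0,0],[0,0,0.026],1],[[0,0,0],[0,-0.020,0],1],[[0,0,0],[0,-0.014,0.011],1],[[0,0,0],[0,-0.014,0.011],1],[[0,0,0],[0,-0.012,0.014],1],[[0,0,0],[0,-0.011,0.015],1]]'
python3 - <<'E'
from h import *
s,M=st(); p=s['position']; ab(p)
im=grab('side'); save(im,'side2.png',(220,60,460,260),3)
E
```

```text
time: 2.9
position: [0.5112, -0.2048, 0.1654]
tool_rot: [2.511, 1.884, 0.002]
ft_force: [1.1, 0.7, 3.4]
grip_width: 0.003
t 2.9 pos [ 0.5112 -0.2048  0.1654] F [1.1 0.7 3.4] T [ 0.06 -0.36  0.03] grip 0.003
q [ 0.824  0.182 -0.544  1.763  0.1    1.221 -0.03 ]
[[ 0.279  0.96   0.003]
 [ 0.96  -0.279 -0.001]
 [-0.     0.003 -1.   ]]
a,b,z [ 0.5483 -0.0511  0.1654]
```

View pics/side2.png

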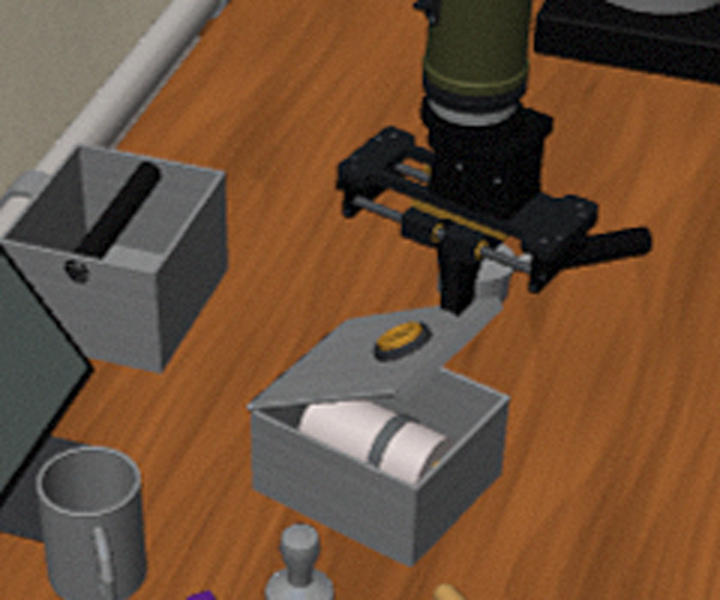

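The cover is swinging down with about 3.5 N at the fingertip. I'll keep following the arc.

```bash
python3 -m pendant '[[[0,0,0],[0,-0.008,0.017],1],[[0,0,0],[0,-0.008,0.017],1],[[0,0,0],[0,-0.004,0.017],1],[[0,0,0],[0,-0.002,0.016],1],[[0,0,0],[0,0,0.007],1],[[0,0,0],[0,0,0.003],1],[[0,0,0],[0,0,0],1]]'
python3 - <<'E'
from h import *
s,M=st(); p=s['position']; ab(p)
E
```

```text
time: 3.82
position: [0.4885, -0.1984, 0.0921]
tool_rot: [-2.509, -1.888, 0.006]
ft_force: [-14.2, 4.6, 38.7]
grip_width: 0.003
t 3.825 pos [ 0.4885 -0.1984  0.0921] F [-14.2   4.6  38.7] T [ 1.29  3.35 -0.01] grip 0.003
q [ 0.824  0.21  -0.539  1.891  0.125  1.076 -0.046]
[[ 0.277  0.961 -0.004]
 [ 0.961 -0.277 -0.001]
 [-0.002 -0.003 -1.   ]]
a,b,z [ 0.5248 -0.0515  0.0921]
```

```bash
python3 -m pendant '[[[0,0,0],[0,0,-0.025],1],[[0,0,-10.5],[0,0,-0.027],1],[[0,0,-10.5],[0,0,-0.027],1],[[0,0,-10.5],[0,0,-0.027],0],[[0,0,-10.5],[0,0,-0.027],-0.3],[[0,0,-10.5],[0,0,-0.027],-0.3],[[0,0,-10.5],[0,0,-0.027],-0.3],[[0,0,-10.5],[0,0,-0.027],-0.3]]'
python3 - <<'E'
from h import *
s,M=st(); p=s['position']; ab(p)
d=np.array([.552,.2395,.30])-p; print(M.T@d, np.degrees(np.arctan2(M[1,0],M[0,0])))
E
```

```text
time: 4.82
position: [0.4884, -0.1987, 0.3009]
tool_rot: [-0.871, -3.015, -0.0]
ft_force: [-0.3, -0.2, 0.3]
grip_width: 0.487
t 4.825 pos [ 0.4884 -0.1987  0.3009] F [-0.3 -0.2  0.3] T [ 0.07 -0.18  0.02] grip 0.487
q [ 0.937  0.066 -0.627  1.608  0.039  1.483  1.315]
[[-0.846  0.533 -0.003]
 [ 0.533  0.846  0.001]
 [ 0.003 -0.001 -1.   ]]
a,b,z [ 0.5247 -0.0518  0.3009]
[0.17995866 0.4045816  0.00115484] 147.76090098952972
```

```bash
python3 -m pendant '[[[0,0,0],[0.0225,0.0506,0],-0.3],[[0,0,0],[0.0225,0.0506,0],-0.3],[[0,0,0],[0.0225,0.0506,0],-0.3],[[0,0,0],[0.0225,0.0506,0],-0.3],[[0,0,0],[0.0225,0.0506,0],-0.3],[[0,0,0],[0.0225,0.0506,0],-0.3],[[0,0,0],[0.0225,0.0506,0],-0.3],[[0,0,0],[0.0225,0.0506,0],-0.3]]'; python3 -m pendant '[[[0,0,-9.2],[0,0,0],-0.3],[[0,0,-9.2],[0,0,0],-0.3],[[0,0,-9.2],[0,0,0],-0.3],[[0,0,-9.2],[0,0,0],-0.3]]'
python3 - <<'E'
from h import *
s,M=st(); p=s['position']
d=np.array([.552,.2395,.126])-p; print(M.T@d, np.degrees(np.arctan2(M[1,0],M[0,0])))
im=grab('top'); save(im,'top3.png',(335,185,455,305),5)
im=grab('side'); save(im,'side3.png',(290,130,400,250),6);save(im,'side3b.png',(180,80,420,380),2)
E
```

```text
time: 5.82
position: [0.5553, 0.2401, 0.3]
tool_rot: [-0.882, -3.014, 0.003]
ft_force: [-0.1, -0.4, 0.7]
grip_width: 0.651
time: 6.32
position: [0.5549, 0.2388, 0.2998]
tool_rot: [0.124, -3.136, 0.002]
ft_force: [-0.9, -0.0, -0.4]
grip_width: 0.648
t 6.325 pos [0.5549 0.2388 0.2998] F [-0.9 -0.  -0.4] T [ 0.12 -0.15  0.02] grip 0.648
q [ 0.371  0.367 -1.072  1.418  0.32   1.546  0.969]
[[-0.997 -0.079 -0.003]
 [-0.079  0.997 -0.001]
 [ 0.003 -0.001 -1.   ]]
[0.00239195 0.00108864 0.17383353] -175.46367925467212
```

View pics/top3.png

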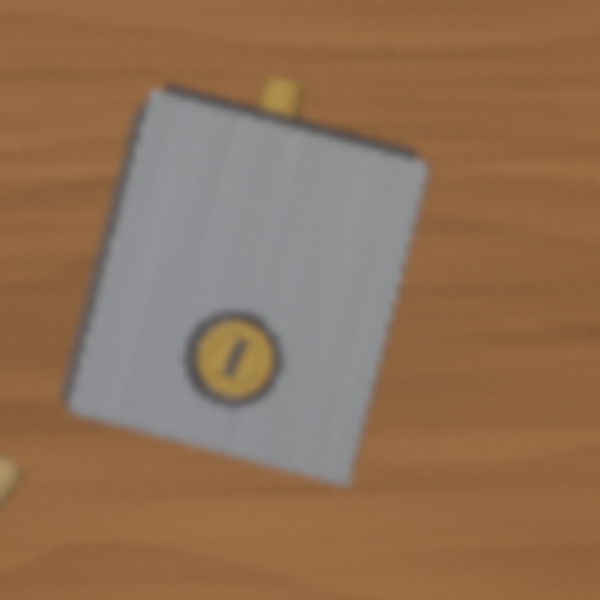

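View pics/side3.png

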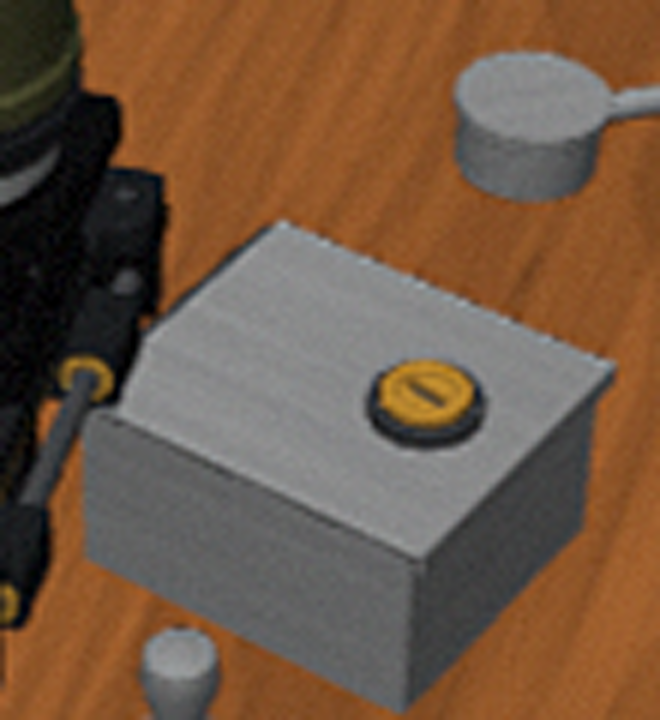

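View pics/side3b.png

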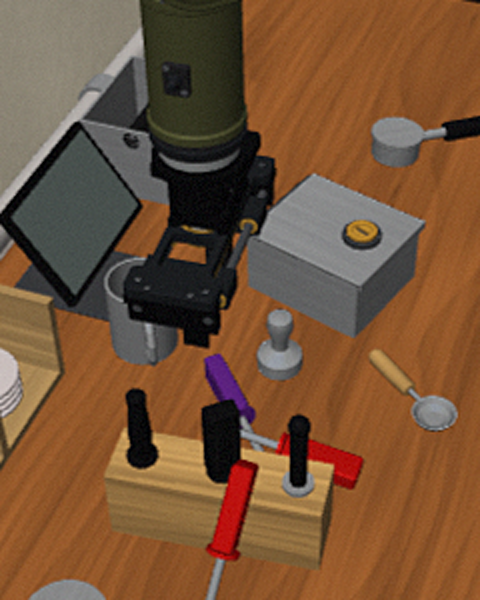

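The cover is shut. The screw is at about (382,257) in the top image, with its slot nearly along box x. The free-standing lookalikes have toppled, and a red one now leans on the block. I'll check whether it obstructs the grasp.

Run:
```python
from h import *
S=dict(np.load('side.npz'));T=dict(np.load('top.npz'))
save(S,'blkside3.png',(220,240,380,400),5); save(T,'blktop3.png',(170,170,310,310),5)
PS=cloud(S);C=S['color'].astype(int)
m=(C[...,0]>120)&(C[...,1]<60)&(C[...,2]<60)
n,l,stt,ct=cv2.connectedComponentsWithStats(m.astype(np.uint8))
for i in range(1,n):
    if stt[i,4]>20:
        q=PS[l==i]; print(stt[i],np.round(q.min(0),3),np.round(q.max(0),3), q[np.argmax(q[:,2])])
```

```text
[317 296   8  12  53] [ 0.242  0.099 -0.005] [0.533 0.954 1.05 ] [0.24216605 0.95372664 1.05000799]
[334 300  28  25 331] [ 0.242  0.095 -0.001] [0.493 0.954 1.05 ] [0.24216605 0.95372664 1.05000799]
[283 312  24  49 520] [0.504 0.241 0.005] [0.547 0.324 0.145] [0.51549338 0.26637629 0.14478156]
```

View pics/blkside3.png

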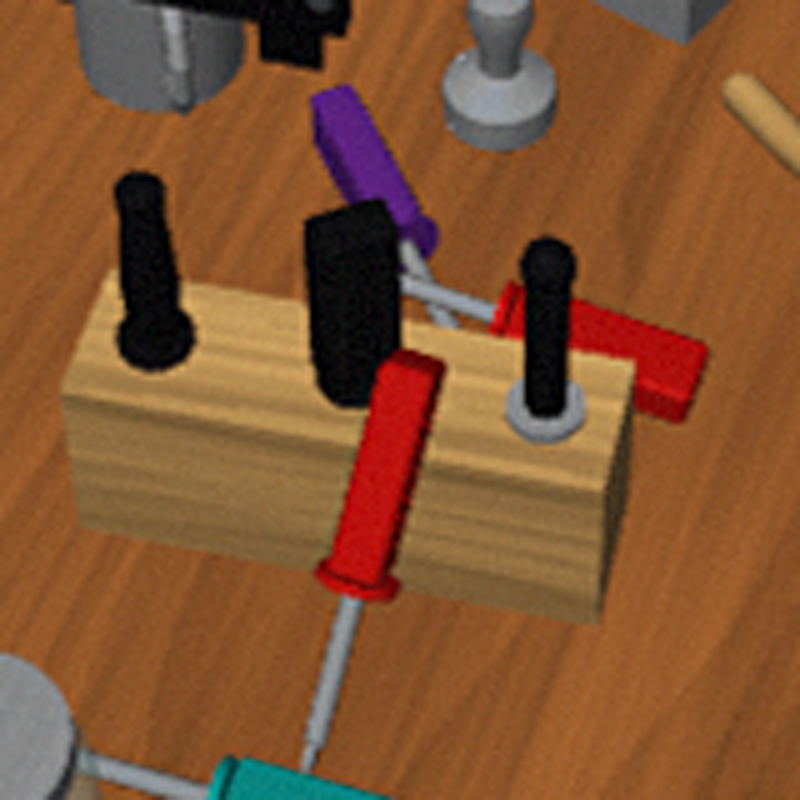

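View pics/blktop3.png

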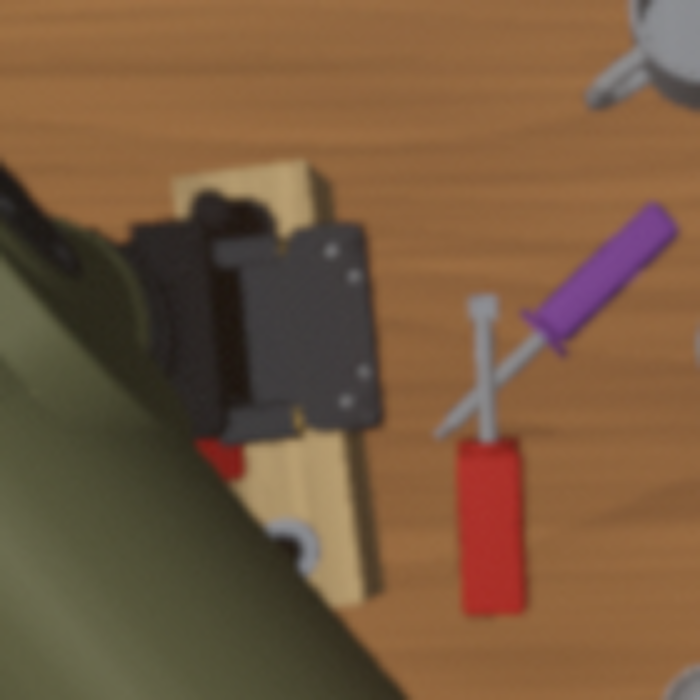

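Run:
```python
from h import *
S=dict(np.load('side.npz'))
PS=cloud(S);C=S['color'].astype(int)
m=(C[...,0]>100)&(C[...,1]<60)&(C[...,2]<60); m[:,:283]=0; m[:,308:]=0; m[:312]=0
q=PS[m]; q=q[q[:,2]<.3]
for z in np.arange(.06,.15,.01):
    e=q[(q[:,2]>=z)&(q[:,2]<z+.01)]
    if len(e): print(round(z,2),len(e),np.round(e.min(0),3),np.round(e.max(0),3))
m=(C.max(-1)<45); m[:, :279]=0; m[:,302:]=0; m[:278]=0; m[322:]=0
q=PS[m]; q=q[(q[:,2]>.1)&(q[:,2]<.2)]
for z in np.arange(.1,.19,.02):
    e=q[(q[:,2]>=z)&(q[:,2]<z+.02)]
    if len(e): print('drv',round(z,2),len(e),np.round(e.min(0),3),np.round(e.max(0),3))
```

```text
0.06 18 [0.503 0.267 0.064] [0.538 0.318 0.07 ]
0.07 56 [0.505 0.267 0.071] [0.538 0.324 0.08 ]
0.08 75 [0.507 0.252 0.08 ] [0.537 0.322 0.09 ]
0.09 75 [0.505 0.241 0.09 ] [0.538 0.315 0.1  ]
0.1 69 [0.505 0.241 0.1  ] [0.536 0.305 0.11 ]
0.11 76 [0.504 0.279 0.11 ] [0.526 0.301 0.12 ]
0.12 71 [0.504 0.273 0.12 ] [0.525 0.289 0.13 ]
0.13 86 [0.504 0.254 0.13 ] [0.524 0.281 0.14 ]
0.14 28 [0.503 0.262 0.14 ] [0.524 0.271 0.145]
drv 0.1 95 [0.529 0.236 0.1  ] [0.563 0.255 0.12 ]
drv 0.12 115 [0.528 0.235 0.12 ] [0.562 0.256 0.14 ]
drv 0.14 123 [0.528 0.234 0.14 ] [0.563 0.255 0.16 ]
drv 0.16 157 [0.528 0.224 0.16 ] [0.563 0.256 0.18 ]
drv 0.18 120 [0.529 0.222 0.18 ] [0.563 0.254 0.185]
```

Red's upper part spans x about 0.503–0.53 and the finger corridor is x ≥ 0.542, so it is clear. Descending.

```bash
python3 -m pendant '[[[0,0,0],[0,0.001,0.035],-0.3],[[0,0,0],[0,0,0.035],-0.3],[[0,0,0],[0,0,0.035],-0.3],[[0,0,0],[0,0,0.035],-0.3],[[0,0,0],[0,0,0.020],-0.3],[[0,0,0],[0,0,0.013],-0.3],[[0,0,0],[0,0,0],-0.3]]'
python3 - <<'E'
from h import *
s,M=st()
im=grab('side'); save(im,'side4.png',(220,220,380,380),5)
E
```

```text
time: 7.3
position: [0.5551, 0.2403, 0.1279]
tool_rot: [0.115, -3.139, 0.0]
ft_force: [0.3, 1.1, 0.2]
grip_width: 0.649
t 7.3 pos [0.5551 0.2403 0.1279] F [0.3 1.1 0.2] T [ 0.1  -0.19  0.01] grip 0.649
q [ 0.338  0.476 -1.008  1.658  0.421  1.245  0.886]
[[-0.997 -0.073 -0.001]
 [-0.073  0.997 -0.   ]
 [ 0.001 -0.    -1.   ]]
```

View pics/side4.png

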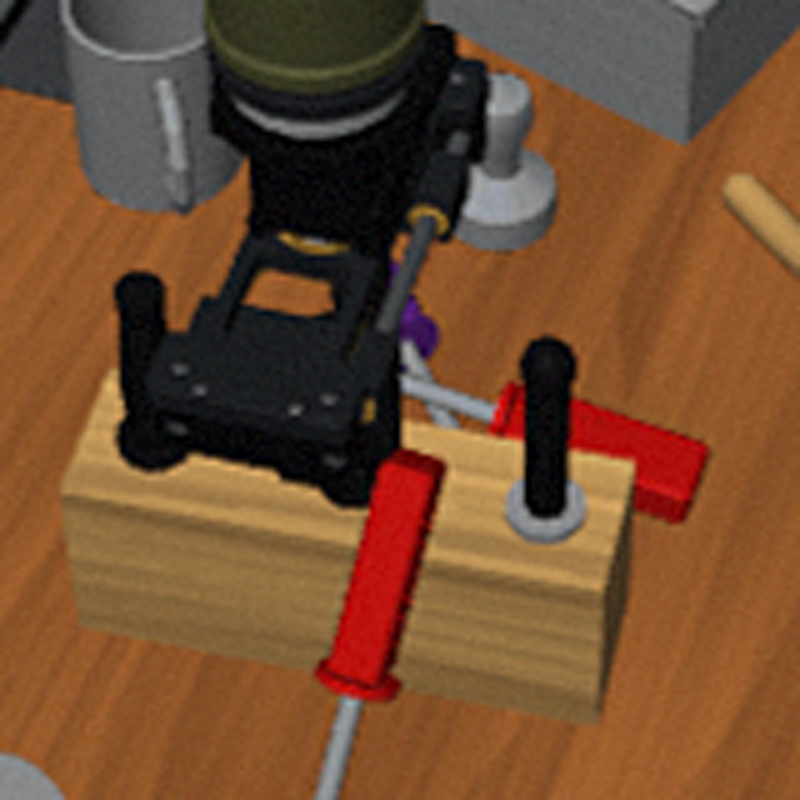

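The gripper straddles the handle and nothing else is touched. Closing firmly.

```bash
python3 -m pendant '[[[0,0,0],[0,0,0],1],[[0,0,0],[0,0,0],1],[[0,0,0],[0,0,0],1],[[0,0,0],[0,0,0],1],[[0,0,0],[0,0,0],1]]' 60;  python3 - <<'E'
from h import *
s,M=st()
E
```

```text
time: 7.98
position: [0.5572, 0.2402, 0.1293]
tool_rot: [-0.115, 3.136, 0.0]
ft_force: [4.5, -1.0, 2.9]
grip_width: 0.286
t 7.975 pos [0.5572 0.2402 0.1293] F [ 4.5 -1.   2.9] T [-0.07 -1.34  0.06] grip 0.286
q [ 0.339  0.474 -1.008  1.656  0.422  1.243  0.886]
[[-0.997 -0.073  0.004]
 [-0.073  0.997  0.   ]
 [-0.004  0.    -1.   ]]
```

```bash
python3 -m pendant '[[[0,0,0],[0,0,0],1],[[0,0,0],[0,0,-0.004],1],[[0,0,0],[0,0,-0.006],1]]'
python3 - <<'E'
from h import *
s,M=st()
im=grab('side'); save(im,'side5.png',(220,220,380,380),5)
E
```

```text
time: 8.35
position: [0.5559, 0.24, 0.1374]
tool_rot: [-0.116, 3.139, 0.001]
ft_force: [7.2, 0.7, -4.3]
grip_width: 0.257
t 8.35 pos [0.5559 0.24   0.1374] F [ 7.2  0.7 -4.3] T [ 0.24 -1.96  0.  ] grip 0.257
q [ 0.343  0.467 -1.013  1.648  0.413  1.259  0.893]
[[-0.997 -0.074  0.001]
 [-0.074  0.997  0.   ]
 [-0.001  0.    -1.   ]]
```

View pics/side5.png

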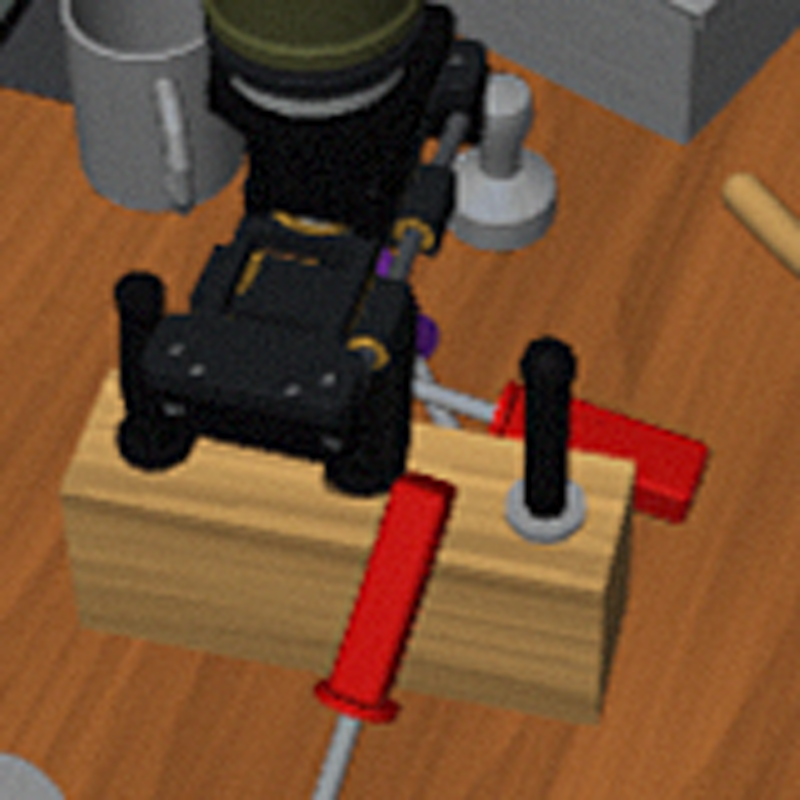

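The grip width is 22.4 mm, so the pads are flat on the handle. There is a slight sideways load, so I'll ease +x and lift out.

```bash
python3 -m pendant '[[[0,0,0],[-0.002,0,-0.005],1],[[0,0,0],[-0.001,0,-0.008],1],[[0,0,0],[0,0,-0.010],1],[[0,0,0],[0,0,-0.010],1]]'
python3 - <<'E'
from h import *
s,M=st()
im=grab('side'); save(im,'side6.png',(220,200,380,360),5)
E
```

```text
time: 8.9
position: [0.5574, 0.241, 0.1719]
tool_rot: [0.117, -3.138, 0.0]
ft_force: [-0.1, 0.3, -1.3]
grip_width: 0.258
t 8.9 pos [0.5574 0.241  0.1719] F [-0.1  0.3 -1.3] T [ 0.14 -0.14 -0.02] grip 0.258
q [ 0.351  0.443 -1.03   1.602  0.388  1.321  0.912]
[[-0.997 -0.075 -0.001]
 [-0.075  0.997 -0.   ]
 [ 0.001 -0.    -1.   ]]
```

View pics/side6.png

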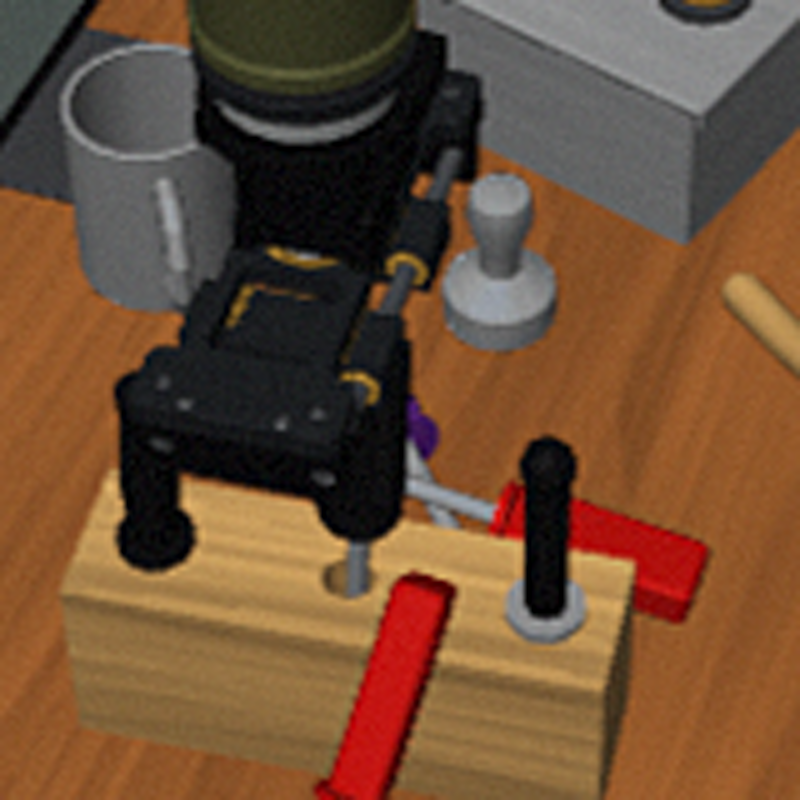

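```bash
python3 -m pendant '[[[0,0,0],[0,0,-0.030],1],[[0,0,0],[0,0,-0.035],1],[[0,0,0],[0,0,-0.040],1],[[0,0,0],[0,0,-0.037],1],[[0,0,0],[0,0,0],1]]'
python3 - <<'E'
from h import *
s,M=st()
im=grab('side'); save(im,'side7.png',(210,120,370,320),4); save(im,'side7b.png',(250,240,330,320),8)
E
```

```text
time: 9.57
position: [0.5588, 0.242, 0.3167]
tool_rot: [-0.117, 3.135, 0.003]
ft_force: [1.8, 0.3, -1.6]
grip_width: 0.261
t 9.575 pos [0.5588 0.242  0.3167] F [ 1.8  0.3 -1.6] T [ 0.12 -0.13  0.01] grip 0.261
q [ 0.359  0.368 -1.071  1.383  0.322  1.571  0.965]
[[-0.997 -0.075  0.004]
 [-0.075  0.997  0.002]
 [-0.005  0.002 -1.   ]]
```

View pics/side7.png

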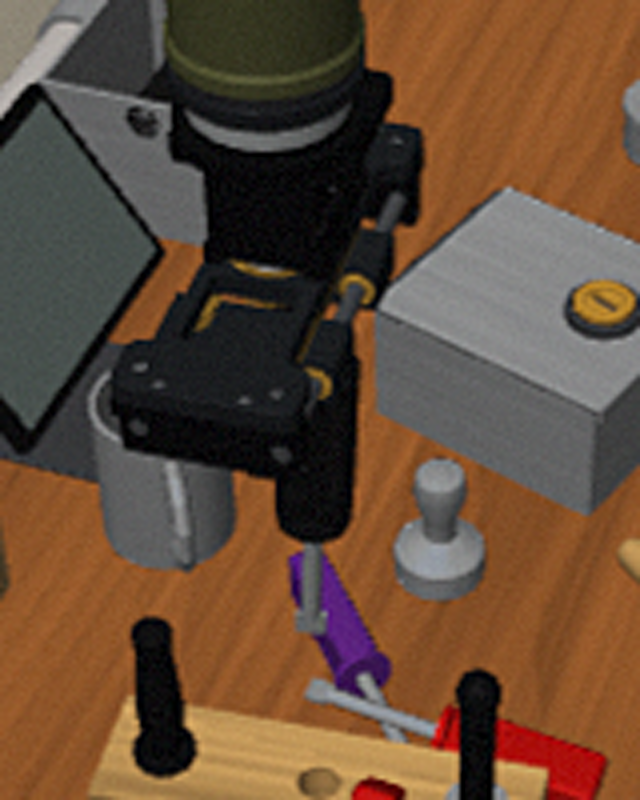

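View pics/side7b.png

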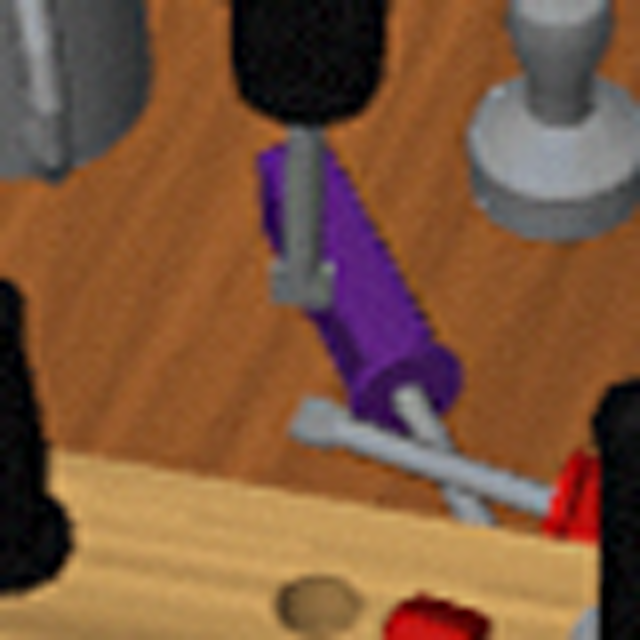

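```bash
cat >> h.py <<'E'
def ray_at_z(im,u,v,z):
    W=np.linalg.inv(im['world_to_cam']); o=W[:3,3]
    d=W[:3,:3]@np.array([(u-im['cx'])/im['fx'],-(v-im['cy'])/im['fy'],-1.])
    return o+d*(z-o[2])/d[2]
E
python3 - <<'E'
from h import *
T=eyes.get_image('top'); S=dict(np.load('side.npz'))
np.savez('top_s.npz',**T); np.savez('side_s.npz',**S)
for n,im,roi in(('top',T,(365,240,400,275)),('side',S,(345,180,378,210))):
    C=im['color'].astype(int); m=np.zeros(C.shape[:2],bool); m[roi[1]:roi[3],roi[0]:roi[2]]=1
    br=m&(C[...,0]>C[...,2]+40)
    # restrict to not-table: largest comp
    k,l,s_,c_=cv2.connectedComponentsWithStats(br.astype(np.uint8)); 
    i=1+np.argmax(s_[1:,4]); print(n,s_[i],c_[i])
    cs,_=cv2.findContours((l==i).astype(np.uint8),cv2.RETR_EXTERNAL,cv2.CHAIN_APPROX_NONE)
    el=cv2.fitEllipse(cs[0]); print('ellipse',el)
    w=ray_at_z(im,*el[0],.105); print('rim center world z=.105',w,'ab',w[:2]@X,w[:2]@Y)
    P=cloud(im); q=P[l==i]; print('depth median z',np.median(q[:,2]),'mean',q.mean(0))
save(T,'scr_top.png',(362,237,402,277),15); save(S,'scr_side.png',(342,175,382,215),15)
# tip
P=cloud(S); print('tip depth pts',P[277,286:290])
print('tip ray z=.2027',ray_at_z(S,287.75-.5,277.9-.5,.2027))
E
```

```text
top [374 249  16  15 180] [381.67777778 256.20555556]
ellipse ((381.6708068847656, 256.179443359375), (14.2623291015625, 15.005134582519531), 67.69178771972656)
rim center world z=.105 [ 0.5194216 -0.1489111  0.105    ] ab 0.5403247170393772 0.004744807638287556
depth median z 0.10241782230281571 mean [ 0.51922795 -0.14735431  0.11484661]
side [353 190  16  11 144] [360.45833333 195.08333333]
ellipse ((360.4664001464844, 195.0926055908203), (10.410012245178223, 15.712708473205566), 93.03366088867188)
rim center world z=.105 [ 0.51707328 -0.14970059  0.105     ] ab 0.5382973249948747 0.003320868992111111
depth median z 0.10351190664030296 mean [ 0.5176975  -0.15206656  0.10304058]
tip depth pts [[0.55140705 0.24111007 0.20586911]
 [0.55045591 0.23864269 0.20367457]
 [0.54760933 0.2405763  0.2066881 ]
 [0.54484715 0.24234525 0.20950192]]
tip ray z=.2027 [0.55000578 0.23860567 0.2027    ]
```

View pics/scr_top.png

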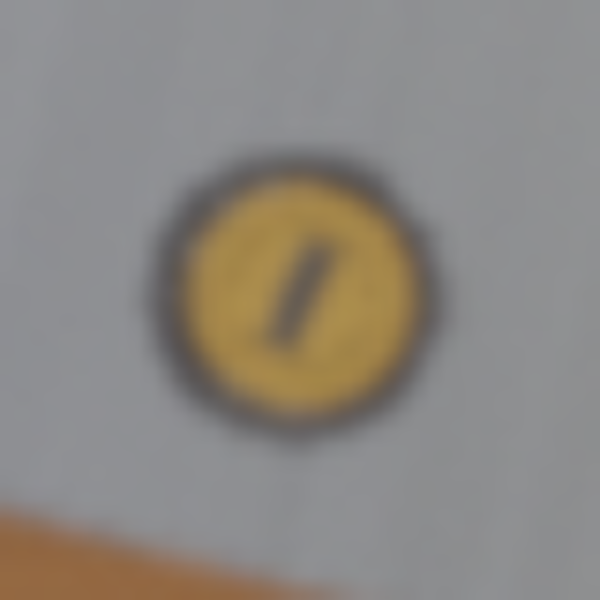

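View pics/scr_side.png

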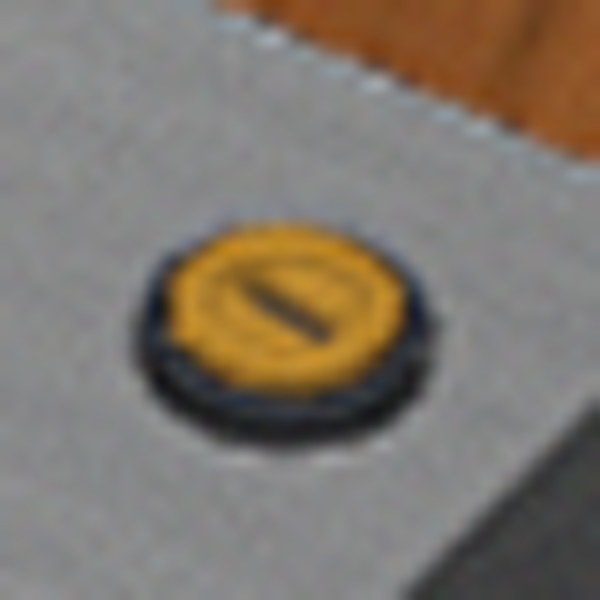

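The slot runs from (375,255) to (384,251) or so in the side view, and its yaw is about -22° from the top view, so the turn is about 0.1 rad. The driver hangs cleanly, with the tip at (287.7,278). Moving above the screw.

```bash
python3 -m pendant '[[[0,0,0],[0.005,-0.035,0],1],[[0,0,0],[0.008,-0.053,0],1],[[0,0,0],[0.009,-0.055,0],1],[[0,0,0],[0.009,-0.055,0],1],[[0,0,0],[0.009,-0.055,0],1],[[0,0,0],[0.009,-0.055,0],1],[[0,0,0],[0.008,-0.050,0],1],[[0,0,0],[0.004,-0.031,0],1]]';python3 -m pendant '[[[0,0,6.7],[0,0,0.010],1],[[0,0,10],[0,0,0.010],1],[[0,0,10],[0,0,0.010],1],[[0,0,0],[0,0,0],1]]'
python3 - <<'E'
from h import *
s,M=st(); print(np.degrees(np.arctan2(M[1,0],M[0,0]))-180)
im=grab('side'); save(im,'side8.png',(300,100,420,230),6)
E
```

```text
time: 10.68
position: [0.5244, -0.1554, 0.3114]
tool_rot: [0.11, -3.136, -0.001]
ft_force: [-0.6, -0.6, -1.5]
grip_width: 0.257
time: 11.18
position: [0.5248, -0.1517, 0.2812]
tool_rot: [-0.608, -3.078, -0.001]
ft_force: [-0.7, -0.3, -1.6]
grip_width: 0.258
t 11.175 pos [ 0.5248 -0.1517  0.2812] F [-0.7 -0.3 -1.6] T [ 0.02 -0.15 -0.  ] grip 0.258
q [ 1.046  0.158 -0.9    1.591  0.123  1.457  1.319]
[[-0.925  0.38  -0.004]
 [ 0.38   0.925  0.001]
 [ 0.004 -0.    -1.   ]]
-22.3483008092974
```

View pics/side8.png

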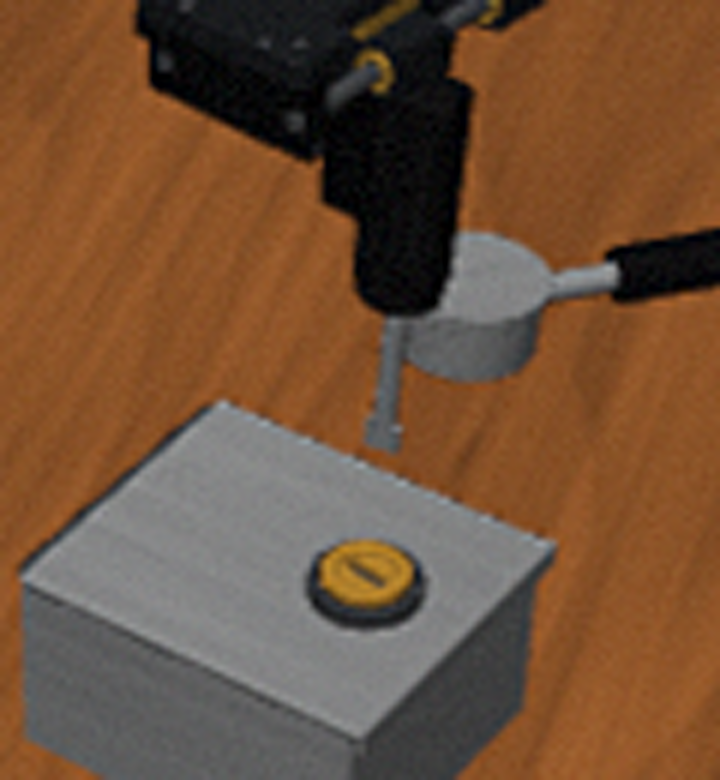

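Run:
```python
from h import *
S=dict(np.load('side.npz'))
p=monitor.get_state()['position']
for zo in(.112,.114,.116):
    t=ray_at_z(S,363.4,174.6,p[2]-zo); print(zo,t,'tip-TCP',t[:2]-p[:2])
r=ray_at_z(S,360.47,195.09,.1052); print('screw',r)
# vertical check : shaft top at crop (397,320)
a=np.array(proj(S,[t[0],t[1],.167])); b=np.array(proj(S,[t[0],t[1],.235])); print('vertical line px per',a,b, 'in crop',(a-[300,100]+.5)*6,(b-[300,100]+.5)*6)
save(S,'side8b.png',(345,140,385,210),11)
```

```text
0.112 [ 0.51253804 -0.14680864  0.17002498] tip-TCP [-0.01281975  0.00491377]
0.114 [ 0.51315253 -0.1493099   0.16802498] tip-TCP [-0.01220526  0.00241251]
0.116 [ 0.51376703 -0.15181117  0.16602498] tip-TCP [-1.15907666e-02 -8.87547139e-05]
screw [ 0.51700972 -0.14947921  0.1052    ]
vertical line px per [363.42229625 174.26671035] [365.03105767 150.21856113] in crop [383.53377749 448.60026213] [393.18634604 304.31136678]
```

View pics/side8b.png

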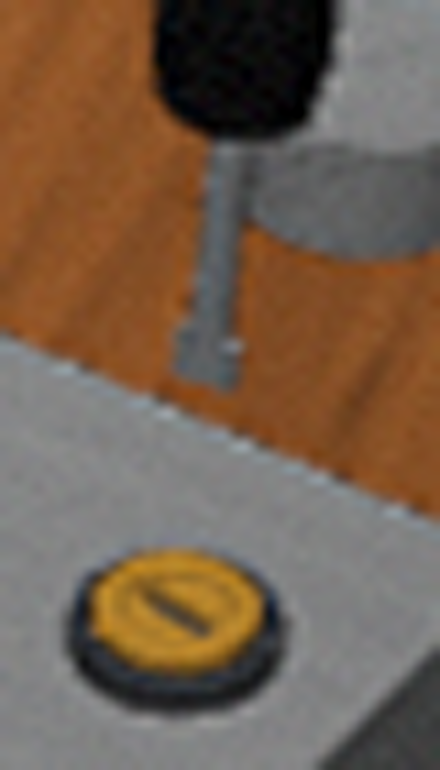

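Run:
```python
from h import *
S=dict(np.load('side.npz'))
def seg(c,z,L,yaw):
    d=np.array([np.cos(np.radians(yaw)),np.sin(np.radians(yaw))])*L/2
    a=np.array(proj(S,[c[0]-d[0],c[1]-d[1],z]));b=np.array(proj(S,[c[0]+d[0],c[1]+d[1],z])); return (b-a)*11
for y in(-40,-30,-22.4,-16.5,-10,0,5): print(y,'slot',np.round(seg((.517,-.1495),.1027,20,y)/1000*1,3), 'x1000?')
for y in(-40,-30,-22.4,-16.5,-10,0,5,10): print(y,'slot',np.round(seg((.517,-.1495),.1,.020,y),1),'blade',np.round(seg((.513,-.149),.167,.014,y),1))
```

```text
-40 slot [3.069 3.062] x1000?
-30 slot [5.015 3.542] x1000?
-22.4 slot [7.554 4.144] x1000?
-16.5 slot [10.883  4.874] x1000?
-10 slot [17.716  6.225] x1000?
0 slot [56.653 12.563] x1000?
5 slot [215.956  35.049] x1000?
-40 slot [-51. -51.] blade [-37.1 -35.4]
-30 slot [-63.5 -44.9] blade [-46.1 -31.2]
-22.4 slot [-71.8 -39.4] blade [-52.1 -27.4]
-16.5 slot [-77.3 -34.7] blade [-56.1 -24.1]
-10 slot [-82.5 -29. ] blade [-59.8 -20.2]
0 slot [-88.3 -19.6] blade [-64.  -13.6]
5 slot [-90.2 -14.7] blade [-65.3 -10.2]
10 slot [-91.5  -9.6] blade [-66.2  -6.7]
```

Run:
```python
from h import *
S=dict(np.load('side.npz'))
c=S['color'][160:205,345:380][...,::-1]; c=cv2.resize(c,None,fx=13,fy=13,interpolation=cv2.INTER_NEAREST)
t=(.5132,-.1493)
for y,col in((-22.4,(0,255,0)),(0,(255,0,255))):
    for ctr,z,L in((t,.168,.014),((.517,-.1495),.0995,.02)):
        d=np.array([np.cos(np.radians(y)),np.sin(np.radians(y))])*L/2
        pts=[((np.array(proj(S,[ctr[0]+k*d[0],ctr[1]+k*d[1],z]))-[345,160]+.5)*13).astype(int) for k in(-1,1)]
        cv2.line(c,tuple(int(i) for i in pts[0]),tuple(int(i) for i in pts[1]),col,1)
cv2.imwrite('pics/z8.png',c)
```

```text
(no output)
```

View pics/z8.png

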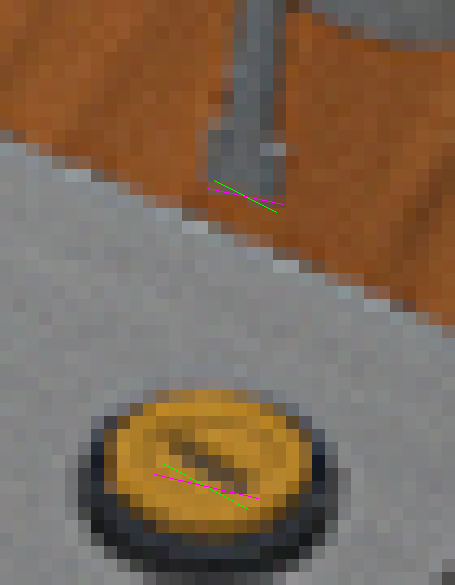

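```bash
python3 -m pendant '[[[0,0,0],[-0.002,0.001,0.015],1],[[0,0,0],[-0.002,0,0.015],1],[[0,0,0],[0,0,0.015],1],[[0,0,0],[0,0,0.008],1],[[0,0,0],[0,0,0],1]]'
python3 - <<'E'
from h import *
s,M=st(); print(np.degrees(np.arctan2(M[1,0],M[0,0]))-180)
S=grab('side'); p=s['position']
c=S['color'][165:210,340:385][...,::-1]; c=cv2.resize(c,None,fx=15,fy=15,interpolation=cv2.INTER_CUBIC)
cv2.imwrite('pics/z9.png',c)
E
```

```text
time: 11.85
position: [0.5299, -0.1523, 0.2296]
tool_rot: [-0.611, -3.08, -0.0]
ft_force: [-0.7, 0.0, -0.7]
grip_width: 0.263
t 11.85 pos [ 0.5299 -0.1523  0.2296] F [-0.7  0.  -0.7] T [ 0.05 -0.19  0.  ] grip 0.263
q [ 1.031  0.196 -0.896  1.663  0.156  1.359  1.29 ]
[[-0.924  0.382 -0.001]
 [ 0.382  0.924  0.001]
 [ 0.001  0.    -1.   ]]
-22.436777860099397
```

View pics/z9.png

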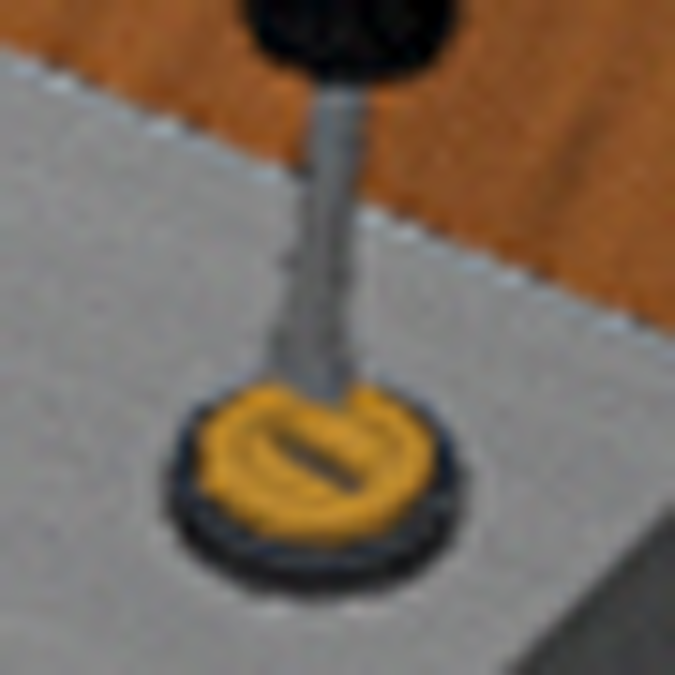

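Run:
```python
from h import *
S=dict(np.load('side.npz')); s,M=st(); p=s['position']
for zo in(.112,.114,.116):
    t=ray_at_z(S,360.3,190.2,p[2]-zo); r=ray_at_z(S,360.47,195.09,.1052); d=r-t; d[2]=0
    print(zo,t,'tip-TCP',t[:2]-p[:2],'need tool shift',np.round(M.T@d,4))
```

```text
t 11.9 pos [ 0.5303 -0.1524  0.2303] F [-0.  -0.8 -1. ] T [ 0.05 -0.19 -0.03] grip 0.257
q [ 1.031  0.196 -0.897  1.662  0.156  1.359  1.29 ]
[[-0.924  0.382 -0.   ]
 [ 0.382  0.924  0.   ]
 [ 0.     0.    -1.   ]]
0.112 [ 0.51869093 -0.15147236  0.11825686] tip-TCP [-0.0116424   0.00091137] need tool shift [0.0023 0.0012 0.    ]
0.114 [ 0.51928449 -0.15384467  0.11625686] tip-TCP [-0.01104884 -0.00146093] need tool shift [0.0038 0.0032 0.    ]
0.116 [ 0.51987805 -0.15621697  0.11425686] tip-TCP [-0.01045528 -0.00383324] need tool shift [0.0052 0.0051 0.    ]
```

```bash
python3 -m pendant '[[[0,0,0],[0.003,0.002,0.004],1],[[0,0,0],[0,0,0.004],1],[[0,0,0],[0,0,0],1],[[0,0,0],[0,0,0],1]]'
python3 - <<'E'
from h import *
s,M=st()
S=grab('side'); p=s['position']
c=S['color'][165:210,340:385][...,::-1]; c=cv2.resize(c,None,fx=15,fy=15,interpolation=cv2.INTER_CUBIC)
cv2.imwrite('pics/z10.png',c)
E
```

```text
time: 12.4
position: [0.5284, -0.1495, 0.2224]
tool_rot: [0.612, 3.081, -0.0]
ft_force: [0.4, -0.3, -1.2]
grip_width: 0.257
t 12.4 pos [ 0.5284 -0.1495  0.2224] F [ 0.4 -0.3 -1.2] T [ 0.14 -0.14 -0.01] grip 0.257
q [ 1.031  0.194 -0.898  1.68   0.155  1.343  1.286]
[[-0.924  0.382  0.   ]
 [ 0.382  0.924 -0.   ]
 [-0.    -0.    -1.   ]]
```

View pics/z10.png

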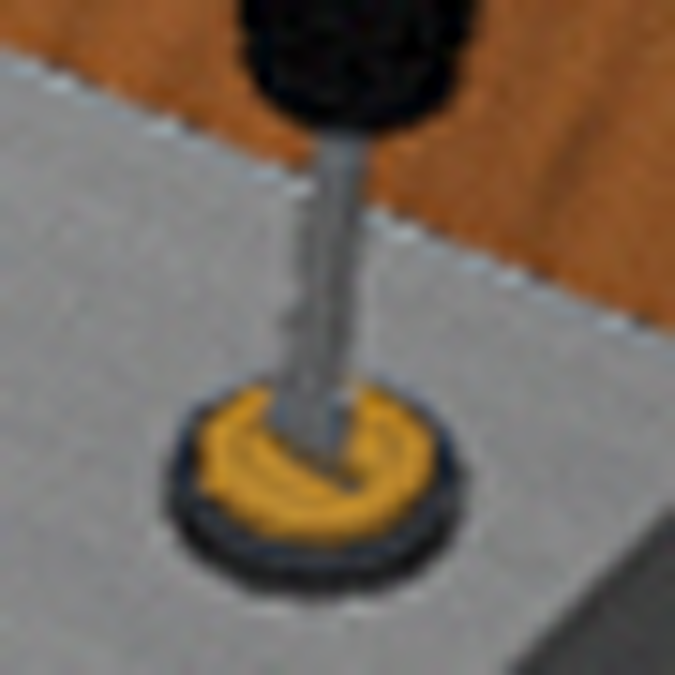

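Run:
```python
from h import *
S=dict(np.load('side.npz')); s,M=st()
a=ray_at_z(S,360.5,196,.1)
for du,dv in((.73,-.4),(.73,0),(0,-.4)):
    b=ray_at_z(S,360.5+du,196+dv,.1); print(du,dv,np.round((b-a)*1000,2),'tool',np.round(M.T@(b-a)*1000,2))
```

```text
t 12.45 pos [ 0.5284 -0.1495  0.2225] F [ 0.2  0.2 -0.9] T [ 0.04 -0.11  0.01] grip 0.258
q [ 1.031  0.194 -0.898  1.679  0.155  1.343  1.286]
[[-0.924  0.382  0.   ]
 [ 0.382  0.924 -0.   ]
 [-0.    -0.    -1.   ]]
0.73 -0.4 [-1.23 -2.01  0.  ] tool [ 0.37 -2.33  0.  ]
0.73 0 [-1.65 -0.58  0.  ] tool [ 1.3  -1.17 -0.  ]
0 -0.4 [ 0.42 -1.43 -0.  ] tool [-0.94 -1.16  0.  ]
```

```bash
python3 -m pendant '[[[0,0,0],[0.0005,-0.0015,0.003],1],[[0,0,0],[0,0,0.003],1],[[0,0,0],[0,0,0],1],[[0,0,0],[0,0,0],1]]'
python3 - <<'E'
from h import *
s,M=st()
S=grab('side'); p=s['position']
c=S['color'][165:210,340:385][...,::-1]; c=cv2.resize(c,None,fx=15,fy=15,interpolation=cv2.INTER_CUBIC)
cv2.imwrite('pics/z11.png',c)
E
```

```text
time: 12.95
position: [0.5273, -0.1508, 0.2164]
tool_rot: [-0.612, -3.081, 0.0]
ft_force: [-0.1, -0.2, -0.9]
grip_width: 0.261
t 12.95 pos [ 0.5273 -0.1508  0.2164] F [-0.1 -0.2 -0.9] T [-0.04 -0.07  0.01] grip 0.261
q [ 1.033  0.196 -0.896  1.69   0.157  1.331  1.287]
[[-0.924  0.382 -0.   ]
 [ 0.382  0.924 -0.   ]
 [ 0.    -0.    -1.   ]]
```

View pics/z11.png

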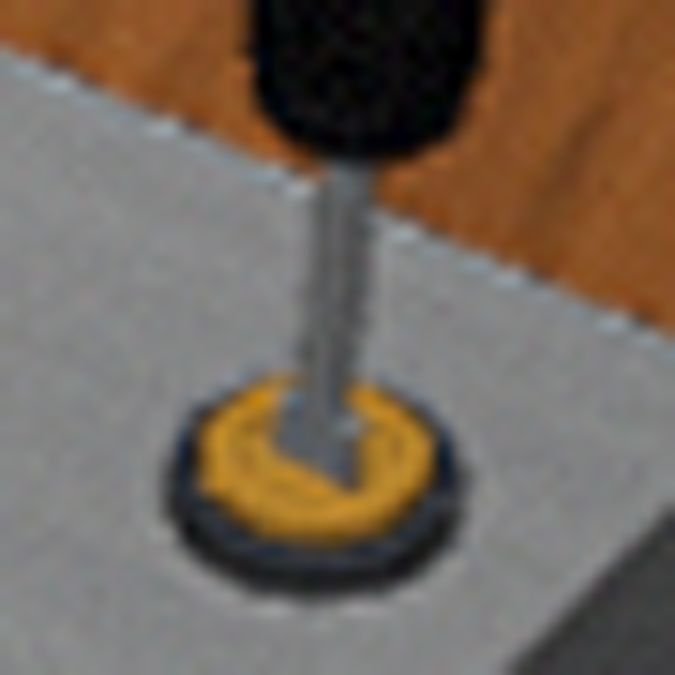

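```bash
python3 -m pendant '[[[0,0,0],[0,0,0.0015],1],[[0,0,0],[0,0,0.0015],1],[[0,0,0],[0,0,0],1]]'; python3 -m pendant '[[[0,0,0],[0,0,0.001],1],[[0,0,0],[0,0,0],1]]';  python3 -m pendant '[[[0,0,0],[0,0,0.001],1],[[0,0,0],[0,0,0],1]]'
```

```text
time: 13.38
position: [0.5271, -0.1513, 0.2131]
tool_rot: [-0.612, -3.081, 0.002]
ft_force: [-0.9, -1.0, 1.0]
grip_width: 0.256
time: 13.62
position: [0.5273, -0.1512, 0.2126]
tool_rot: [0.612, 3.081, -0.002]
ft_force: [-0.4, -2.6, 3.1]
grip_width: 0.26
time: 13.88
position: [0.5275, -0.1512, 0.2123]
tool_rot: [0.612, 3.08, -0.002]
ft_force: [-2.3, -1.9, 6.5]
grip_width: 0.255
```

Run:
```python
from h import *
s,M=st()
S=grab('side'); p=s['position']
c=S['color'][165:210,340:385][...,::-1]; c=cv2.resize(c,None,fx=15,fy=15,interpolation=cv2.INTER_CUBIC)
cv2.imwrite('pics/z12.png',c)
```

```text
t 13.875 pos [ 0.5275 -0.1512  0.2123] F [-2.3 -1.9  6.5] T [-0.72  0.5   0.04] grip 0.255
q [ 1.031  0.199 -0.896  1.695  0.161  1.323  1.284]
[[-0.924  0.382  0.001]
 [ 0.382  0.924 -0.001]
 [-0.001 -0.001 -1.   ]]
```

View pics/z12.png

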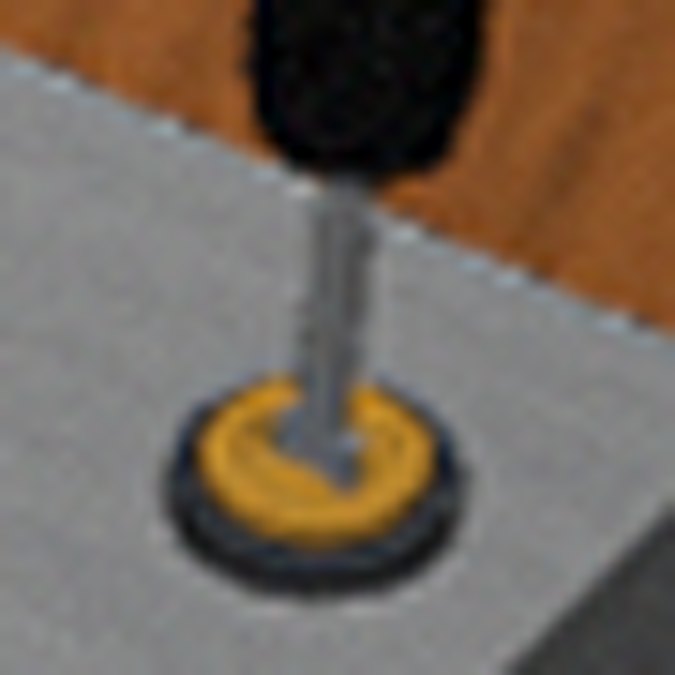

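The blade has dropped into the slot. Contact came at TCP z 0.2128, which puts the tip at 0.0987, the slot floor. Now I'll turn gradually and follow it down.

```bash
python3 -m pendant '[[[0,0,0],[0,0,0.0006],1],[[0,0,0],[0,0,0],1]]' 60; python3 -m pendant '[[[0,0,6],[0,-0.0009,0.0003],1],[[0,0,6],[0,-0.0009,0.0003],1],[[0,0,6],[0,-0.0009,0.0003],1],[[0,0,0],[0,0,0],1]]'
python3 - <<'E'
from h import *
s,M=st(); print(np.degrees(np.arctan2(M[1,0],M[0,0]))-180,'F tool',np.round(M.T@s['ft_force'],1))
E
```

```text
time: 14.18
position: [0.5277, -0.1512, 0.2122]
tool_rot: [0.612, 3.08, -0.002]
ft_force: [-2.8, -2.2, 8.7]
grip_width: 0.263
time: 14.68
position: [0.5272, -0.1531, 0.212]
tool_rot: [1.086, 2.944, -0.001]
ft_force: [-1.8, -1.4, 11.9]
grip_width: 0.26
t 14.675 pos [ 0.5272 -0.1531  0.212 ] F [-1.8 -1.4 11.9] T [-0.41  0.56  0.04] grip 0.26
q [ 1.003  0.189 -0.856  1.698  0.148  1.318  0.983]
[[-0.76   0.649  0.003]
 [ 0.649  0.76  -0.001]
 [-0.003  0.001 -1.   ]]
-40.494693721043575 F tool [  0.4  -2.2 -11.9]
```

```bash
python3 -m pendant '[[[0,0,6],[0,-0.0009,0.0003],1],[[0,0,6],[0,-0.0009,0.0003],1],[[0,0,6],[0,-0.0009,0.0003],1],[[0,0,0],[0,0,0],1]]'
python3 - <<'E'
from h import *
s,M=st(); print(np.degrees(np.arctan2(M[1,0],M[0,0]))-180,'F tool',np.round(M.T@s['ft_force'],1))
S=grab('side'); p=s['position']
c=S['color'][165:210,340:385][...,::-1]; c=cv2.resize(c,None,fx=15,fy=15,interpolation=cv2.INTER_CUBIC)
cv2.imwrite('pics/z13.png',c)
E
```

```text
time: 15.18
position: [0.525, -0.1555, 0.2117]
tool_rot: [1.534, 2.738, -0.002]
ft_force: [-3.1, -2.5, 14.7]
grip_width: 0.256
t 15.175 pos [ 0.525  -0.1555  0.2117] F [-3.1 -2.5 14.7] T [-0.6   0.95  0.12] grip 0.256
q [ 0.978  0.179 -0.819  1.703  0.137  1.316  0.683]
[[-0.522  0.853  0.002]
 [ 0.853  0.522 -0.003]
 [-0.003  0.001 -1.   ]]
-58.50686328514402 F tool [ -0.6  -3.9 -14.7]
```

View pics/z13.png

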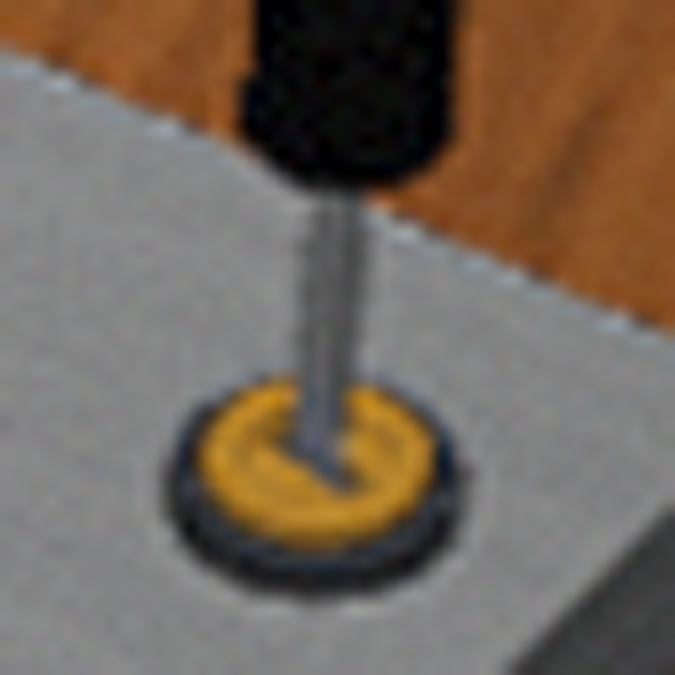

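```bash
python3 -m pendant '[[[0,0,6],[0,-0.0009,0.0001],1],[[0,0,6],[0,-0.0009,0.0002],1],[[0,0,6],[0,-0.0009,0.0002],1],[[0,0,0],[0,0,0],1]]'
python3 - <<'E'
from h import *
s,M=st(); print(np.degrees(np.arctan2(M[1,0],M[0,0]))-180,'F tool',np.round(M.T@s['ft_force'],1))
S=grab('side'); p=s['position']
c=S['color'][165:210,340:385][...,::-1]; c=cv2.resize(c,None,fx=15,fy=15,interpolation=cv2.INTER_CUBIC)
cv2.imwrite('pics/z14.png',c)
E
```

```text
time: 15.72
position: [0.5227, -0.1567, 0.2109]
tool_rot: [1.943, 2.464, -0.0]
ft_force: [-2.0, -2.7, 12.2]
grip_width: 0.258
t 15.725 pos [ 0.5227 -0.1567  0.2109] F [-2.  -2.7 12.2] T [-0.62  0.65  0.14] grip 0.258
q [ 0.955  0.168 -0.785  1.709  0.125  1.312  0.381]
[[-0.233  0.972  0.003]
 [ 0.972  0.233 -0.003]
 [-0.003  0.002 -1.   ]]
-76.49971153763731 F tool [ -2.2  -2.5 -12.2]
```

View pics/z14.png

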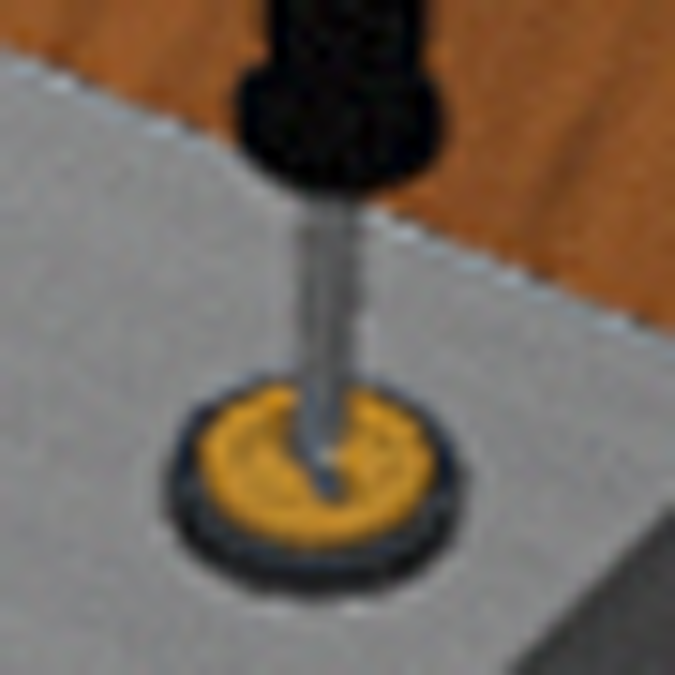

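```bash
python3 -m pendant '[[[0,0,6],[0,-0.0009,0.0003],1],[[0,0,6],[0,-0.0009,0.0003],1],[[0,0,6],[0,-0.0009,0.0003],1],[[0,0,0],[0,0,0],1]]'
python3 - <<'E'
from h import *
s,M=st(); print(np.degrees(np.arctan2(M[1,0],M[0,0]))-180,'F tool',np.round(M.T@s['ft_force'],1))
S=grab('side'); p=s['position']
c=S['color'][165:210,340:385][...,::-1]; c=cv2.resize(c,None,fx=15,fy=15,interpolation=cv2.INTER_CUBIC)
cv2.imwrite('pics/z15.png',c)
E
```

```text
time: 16.27
position: [0.5203, -0.1571, 0.2099]
tool_rot: [2.304, 2.13, 0.001]
ft_force: [-1.6, -2.9, 11.2]
grip_width: 0.255
t 16.275 pos [ 0.5203 -0.1571  0.2099] F [-1.6 -2.9 11.2] T [-0.7   0.51  0.08] grip 0.255
q [ 0.932  0.157 -0.754  1.717  0.113  1.307  0.077]
[[ 0.079  0.997  0.003]
 [ 0.997 -0.078 -0.003]
 [-0.002  0.004 -1.   ]]
-94.50272639472924 F tool [ -3.1  -1.3 -11.2]
```

View pics/z15.png

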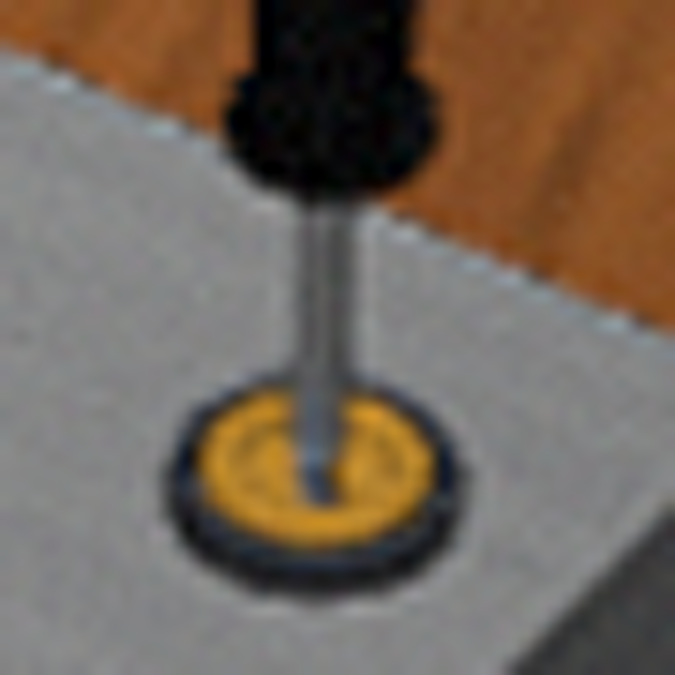

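```bash
python3 -m pendant '[[[0,0,6],[0,-0.0009,0.0003],1],[[0,0,6],[0,-0.0009,0.0004],1],[[0,0,6],[0,-0.0009,0.0004],1],[[0,0,0],[0,0,0],1]]'
python3 - <<'E'
from h import *
s,M=st(); print(np.degrees(np.arctan2(M[1,0],M[0,0]))-180,'F tool',np.round(M.T@s['ft_force'],1))
E
python3 -m pendant '[[[0,0,6],[0,-0.0009,0.0004],1],[[0,0,6],[0,-0.0009,0.0004],1],[[0,0,0],[0,0,0],1]]'
python3 - <<'E'
from h import *
s,M=st(); print(np.degrees(np.arctan2(M[1,0],M[0,0]))-180,'F tool',np.round(M.T@s['ft_force'],1))
S=grab('side'); p=s['position']
c=S['color'][165:210,340:385][...,::-1]; c=cv2.resize(c,None,fx=15,fy=15,interpolation=cv2.INTER_CUBIC)
cv2.imwrite('pics/z16.png',c)
E
```

```text
time: 16.82
position: [0.5178, -0.1569, 0.209]
tool_rot: [2.608, 1.743, 0.003]
ft_force: [-1.6, -3.4, 10.9]
grip_width: 0.26
t 16.825 pos [ 0.5178 -0.1569  0.209 ] F [-1.6 -3.4 10.9] T [-0.82  0.35  0.05] grip 0.26
q [ 0.911  0.147 -0.725  1.725  0.103  1.303 -0.229]
[[ 0.383  0.924  0.004]
 [ 0.924 -0.383 -0.003]
 [-0.001  0.005 -1.   ]]
-112.50435652894033 F tool [ -3.8  -0.1 -10.9]
time: 17.2
position: [0.5163, -0.1563, 0.2083]
tool_rot: [2.776, 1.46, 0.004]
ft_force: [-1.6, -3.3, 11.3]
grip_width: 0.258
t 17.2 pos [ 0.5163 -0.1563  0.2083] F [-1.6 -3.3 11.3] T [-0.88  0.35  0.09] grip 0.258
q [ 0.897  0.141 -0.708  1.73   0.097  1.3   -0.434]
[[ 0.567  0.824  0.004]
 [ 0.824 -0.567 -0.003]
 [-0.     0.005 -1.   ]]
-124.51301940881865 F tool [ -3.7   0.6 -11.3]
```

View pics/z16.png

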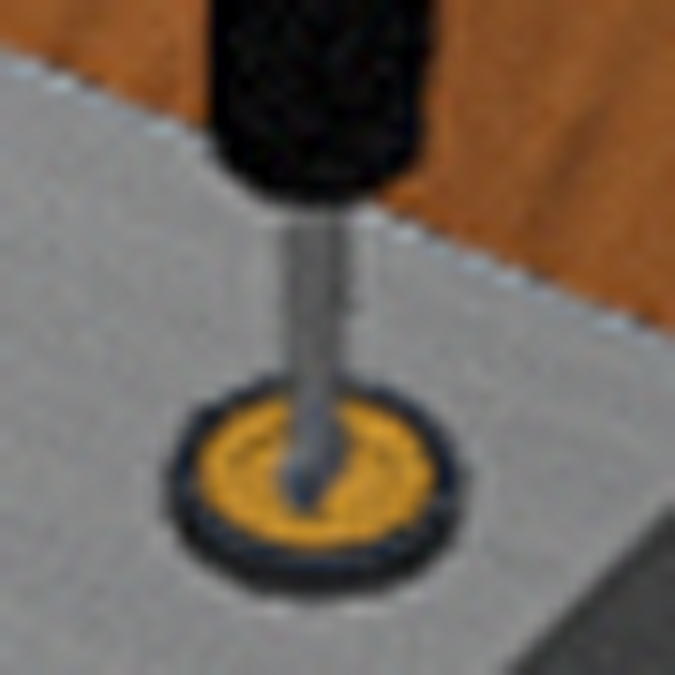

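```bash
python3 -m pendant '[[[0,0,6],[0,-0.0009,0.0003],1],[[0,0,0],[0,0,0],1]]'; python3 -m pendant '[[[0,0,6],[0,-0.0009,0.0002],1],[[0,0,0],[0,0,0],1]]'
python3 - <<'E'
from h import *
s,M=st(); print(np.degrees(np.arctan2(M[1,0],M[0,0]))-180,'F tool',np.round(M.T@s['ft_force'],1))
E
python3 -m pendant '[[[0,0,6],[0,-0.0009,0.0002],1],[[0,0,0],[0,0,0],1]]'
python3 - <<'E'
from h import *
s,M=st(); print(np.degrees(np.arctan2(M[1,0],M[0,0]))-180,'F tool',np.round(M.T@s['ft_force'],1))
S=grab('side'); p=s['position']
c=S['color'][165:210,340:385][...,::-1]; c=cv2.resize(c,None,fx=15,fy=15,interpolation=cv2.INTER_CUBIC)
cv2.imwrite('pics/z17.png',c)
E
```

```text
time: 17.5
position: [0.5156, -0.1559, 0.208]
tool_rot: [2.849, 1.313, 0.004]
ft_force: [-0.9, -2.8, 11.2]
grip_width: 0.261
time: 17.75
position: [0.5149, -0.1554, 0.2077]
tool_rot: [2.913, 1.162, 0.004]
ft_force: [0.2, -3.8, 11.3]
grip_width: 0.262
t 17.75 pos [ 0.5149 -0.1554  0.2077] F [ 0.2 -3.8 11.3] T [-1.03  0.25  0.08] grip 0.262
q [ 0.883  0.135 -0.691  1.735  0.092  1.298 -0.64 ]
[[ 0.726  0.688  0.004]
 [ 0.688 -0.726 -0.004]
 [ 0.001  0.006 -1.   ]]
-136.5139554932955 F tool [ -2.5   3.  -11.3]
time: 18.0
position: [0.5143, -0.1548, 0.2075]
tool_rot: [2.97, 1.008, 0.005]
ft_force: [-1.6, -4.3, 12.1]
grip_width: 0.263
t 18.0 pos [ 0.5143 -0.1548  0.2075] F [-1.6 -4.3 12.1] T [-1.01  0.27  0.07] grip 0.263
q [ 0.875  0.132 -0.683  1.738  0.089  1.297 -0.744]
[[ 0.793  0.609  0.004]
 [ 0.609 -0.793 -0.004]
 [ 0.001  0.006 -1.   ]]
-142.5094744890242 F tool [ -3.9   2.5 -12.1]
```

View pics/z17.png

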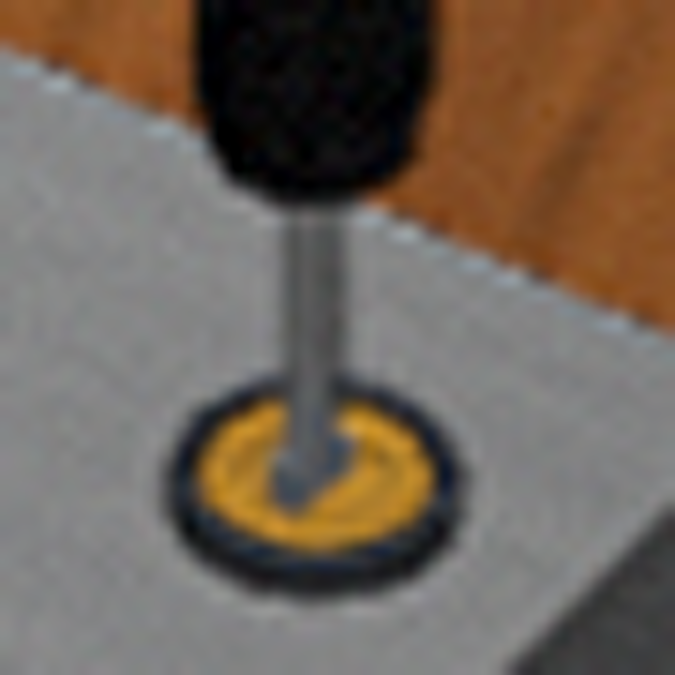

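```bash
python3 -m pendant '[[[0,0,6],[0,-0.0009,0],1],[[0,0,0],[0,0,0],1]]';python3 - <<'E'
from h import *
s,M=st(); print(np.degrees(np.arctan2(M[1,0],M[0,0]))-180,'F tool',np.round(M.T@s['ft_force'],1))
S=dict(np.load('side.npz'))
for y in(-90,-100,-106.5,-115,-125,-135,-142):
    d=np.array([np.cos(np.radians(y)),np.sin(np.radians(y))])*.007
    a=np.array(proj(S,[.517+d[0],-.1495+d[1],.1]));b=np.array(proj(S,[.517-d[0],-.1495-d[1],.1])); print(y,(b-a)*15)
E
```

```text
time: 18.3
position: [0.5138, -0.1541, 0.2075]
tool_rot: [3.019, 0.852, 0.005]
ft_force: [-0.5, -2.7, 11.5]
grip_width: 0.257
t 18.3 pos [ 0.5138 -0.1541  0.2075] F [-0.5 -2.7 11.5] T [-1.09  0.25  0.29] grip 0.257
q [ 0.868  0.129 -0.676  1.739  0.087  1.297 -0.847]
[[ 0.853  0.523  0.004]
 [ 0.523 -0.853 -0.004]
 [ 0.002  0.006 -1.   ]]
-148.48597929235237 F tool [ -1.8   2.1 -11.5]
-90 [-24.75153585  53.35677791]
-100 [-39.01469717  49.29474935]
-106.5 [-47.67578732  45.84157585]
-115 [-58.06070191  40.44448735]
-125 [-68.62967034  32.96760176]
-135 [-77.11333959  24.48904978]
-142 [-81.67034404  18.09503179]
```

```bash
python3 -m pendant '[[[0,0,3],[0,-0.0004,0],1],[[0,0,0],[0,0,0],1]]';python3 - <<'E'
from h import *
s,M=st(); print(np.degrees(np.arctan2(M[1,0],M[0,0]))-180,'F tool',np.round(M.T@s['ft_force'],1))
S=grab('side'); p=s['position']
c=S['color'][165:210,340:385][...,::-1]; c=cv2.resize(c,None,fx=15,fy=15,interpolation=cv2.INTER_CUBIC)
cv2.imwrite('pics/z18.png',c)
E
```

```text
time: 18.55
position: [0.5135, -0.1537, 0.2075]
tool_rot: [3.04, 0.774, 0.005]
ft_force: [-1.7, -3.4, 10.8]
grip_width: 0.257
t 18.55 pos [ 0.5135 -0.1537  0.2075] F [-1.7 -3.4 10.8] T [-1.12  0.35  0.33] grip 0.257
q [ 0.865  0.128 -0.672  1.74   0.086  1.297 -0.899]
[[ 0.878  0.478  0.004]
 [ 0.478 -0.878 -0.004]
 [ 0.002  0.005 -1.   ]]
-151.4473884600894 F tool [ -3.1   2.2 -10.8]
```

View pics/z18.png

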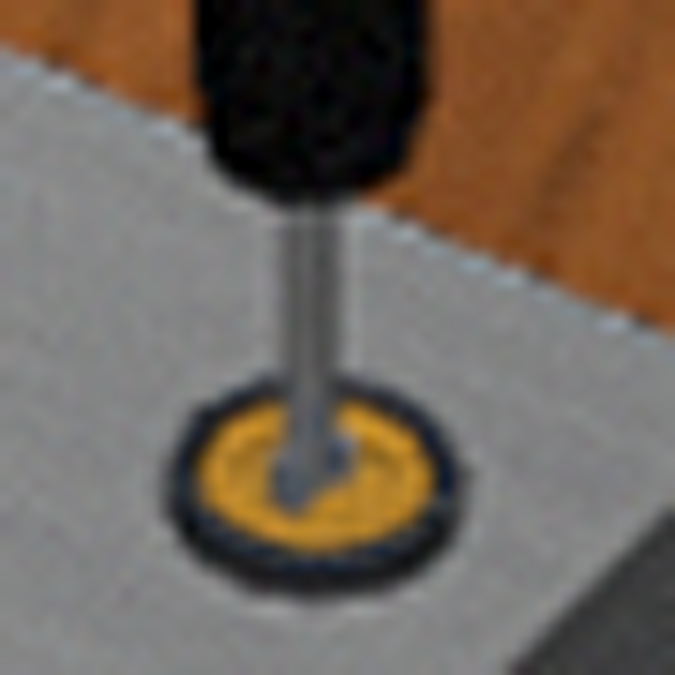

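The torque climbed to 0.33 N m with no more motion or sinking, so the screw is on its stop. I'll untwist before withdrawing.

```bash
python3 -m pendant '[[[0,0,-6],[0,0.0009,0],1],[[0,0,-6],[0,0.0009,0],1],[[0,0,-6],[0,0.0009,0],1],[[0,0,0],[0,0,0],1]]';python3 - <<'E'
from h import *
s,M=st(); print(np.degrees(np.arctan2(M[1,0],M[0,0]))-180,'F tool',np.round(M.T@s['ft_force'],1))
E
python3 -m pendant '[[[0,0,-5],[0,0.0008,-0.0005],1],[[0,0,0],[0,0,0],1]]';python3 - <<'E'
from h import *
s,M=st(); print(np.degrees(np.arctan2(M[1,0],M[0,0]))-180,'F tool',np.round(M.T@s['ft_force'],1))
E
```

```text
time: 19.1
position: [0.5153, -0.1553, 0.2075]
tool_rot: [2.882, 1.241, 0.005]
ft_force: [-1.3, -2.2, 11.0]
grip_width: 0.259
t 19.1 pos [ 0.5153 -0.1553  0.2075] F [-1.3 -2.2 11. ] T [-0.66  0.18  0.01] grip 0.259
q [ 0.886  0.136 -0.695  1.735  0.092  1.298 -0.587]
[[ 0.687  0.726  0.005]
 [ 0.726 -0.687 -0.002]
 [ 0.002  0.005 -1.   ]]
-133.41807052908212 F tool [ -2.5   0.7 -11. ]
time: 19.35
position: [0.5159, -0.1553, 0.2076]
tool_rot: [2.826, 1.365, 0.006]
ft_force: [0.5, -0.8, 9.7]
grip_width: 0.263
t 19.35 pos [ 0.5159 -0.1553  0.2076] F [ 0.5 -0.8  9.7] T [-0.53 -0.01 -0.  ] grip 0.263
q [ 0.892  0.139 -0.702  1.733  0.094  1.299 -0.5  ]
[[ 0.621  0.784  0.005]
 [ 0.784 -0.621 -0.001]
 [ 0.002  0.005 -1.   ]]
-128.4143938798905 F tool [-0.3  0.9 -9.7]
```

```bash
python3 -m pendant '[[[0,0,-2],[0,0.0003,-0.001],1],[[0,0,0],[0,0,-0.001],1],[[0,0,0],[0,0,-0.001],1]]'; python3 -m pendant '[[[0,0,0],[0,0,-0.0015],1],[[0,0,0],[0,0,-0.002],1],[[0,0,0],[0,0,-0.003],1]]';python3 -m pendant '[[[0,0,0],[0,0,-0.006],1],[[0,0,0],[0,0,-0.012],1],[[0,0,0],[0,0,-0.02],1],[[0,0,0],[0,0,-0.025],1],[[0,0,0],[0,0,-0.025],1],[[0,0,0],[0,0,-0.01],1]]';python3 - <<'E'
from h import *
s,M=st(); print(np.degrees(np.arctan2(M[1,0],M[0,0]))-180)
S=grab('side')
c=S['color'][165:210,340:385][...,::-1]; c=cv2.resize(c,None,fx=15,fy=15,interpolation=cv2.INTER_CUBIC)
cv2.imwrite('pics/z19.png',c); save(S,'side19.png',(270,60,430,240),4)
E
```

```text
time: 19.73
position: [0.5151, -0.1552, 0.2084]
tool_rot: [2.804, 1.414, 0.003]
ft_force: [2.7, -2.3, -1.3]
grip_width: 0.259
time: 20.1
position: [0.5125, -0.1543, 0.2143]
tool_rot: [-2.801, -1.414, 0.005]
ft_force: [0.6, -0.2, -1.0]
grip_width: 0.257
time: 20.85
position: [0.5148, -0.1551, 0.3151]
tool_rot: [2.803, 1.415, 0.002]
ft_force: [0.2, 0.2, -1.1]
grip_width: 0.26
t 20.85 pos [ 0.5148 -0.1551  0.3151] F [ 0.2  0.2 -1.1] T [ 0.02 -0.09 -0.03] grip 0.26
q [ 0.904  0.091 -0.704  1.562  0.06   1.508 -0.438]
[[ 0.594  0.804  0.002]
 [ 0.804 -0.594 -0.001]
 [ 0.     0.002 -1.   ]]
-126.44012269716521
```

View pics/z19.png

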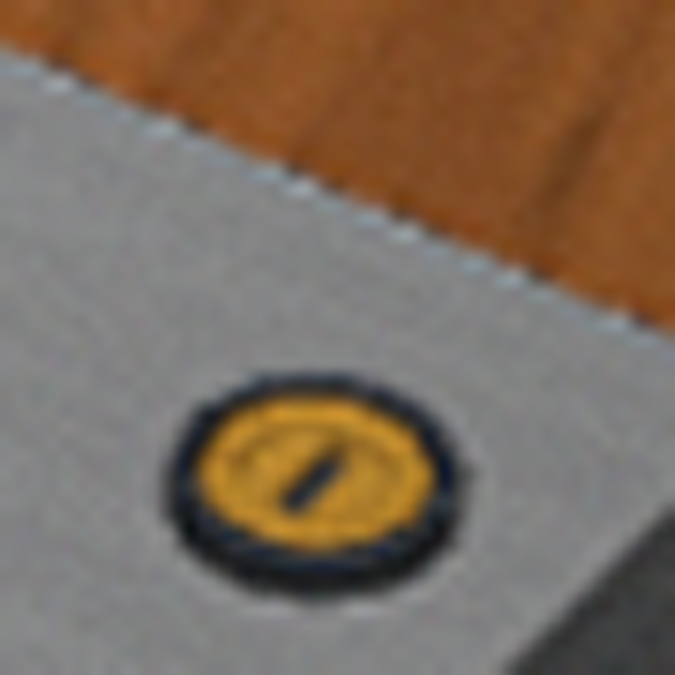

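View pics/side19.png

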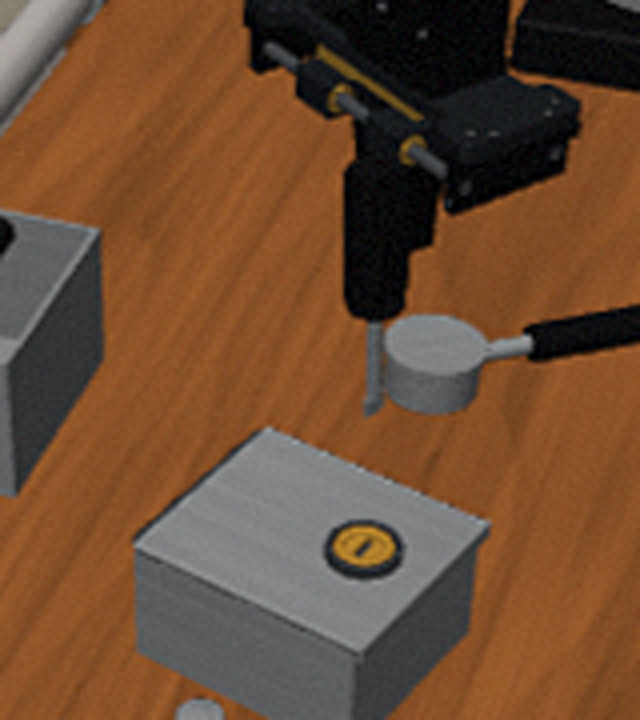

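The slot at (312,480) in the crop now lies parallel to the hinge, the rim is flush with the collar and the cover is shut. Next I'll look at the block and hole for the return.

Run:
```python
from h import *
S=dict(np.load('side.npz')); T=grab('top')
save(S,'blk19.png',(220,220,380,370),5); save(T,'blkt19.png',(190,190,290,305),6)
PS=cloud(S);C=S['color'].astype(int)
m=(C[...,0]>100)&(C[...,1]<60)&(C[...,2]<60); m[:,:270]=0; m[:,315:]=0; m[:300]=0
q=PS[m]; q=q[q[:,2]<.3]
for z in np.arange(.08,.16,.01):
    e=q[(q[:,2]>=z)&(q[:,2]<z+.01)]
    if len(e): print(round(z,2),len(e),np.round(e.min(0),3),np.round(e.max(0),3))
PT=cloud(T)
Q=PT[190:300,195:250].reshape(-1,3); q=Q[np.abs(Q[:,2]-.09)<.006]; print(cv2.minAreaRect((q[:,:2]*1000).astype(np.float32)))
```

```text
0.08 79 [0.502 0.266 0.08 ] [0.531 0.327 0.09 ]
0.09 78 [0.501 0.23  0.09 ] [0.531 0.316 0.1  ]
0.1 77 [0.502 0.287 0.1  ] [0.522 0.304 0.11 ]
0.11 79 [0.499 0.246 0.11 ] [0.521 0.298 0.12 ]
0.12 76 [0.498 0.25  0.12 ] [0.52  0.287 0.13 ]
0.13 59 [0.498 0.262 0.13 ] [0.518 0.279 0.138]
((549.7251586914062, 259.2642517089844), (219.96115112304688, 105.16207885742188), 6.403897285461426)
```

View pics/blk19.png

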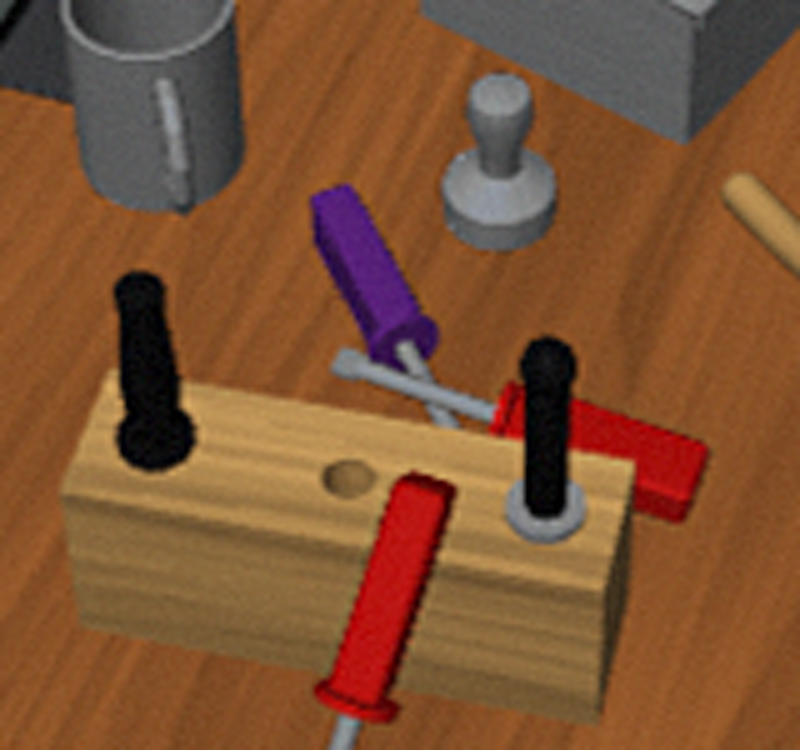

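View pics/blkt19.png

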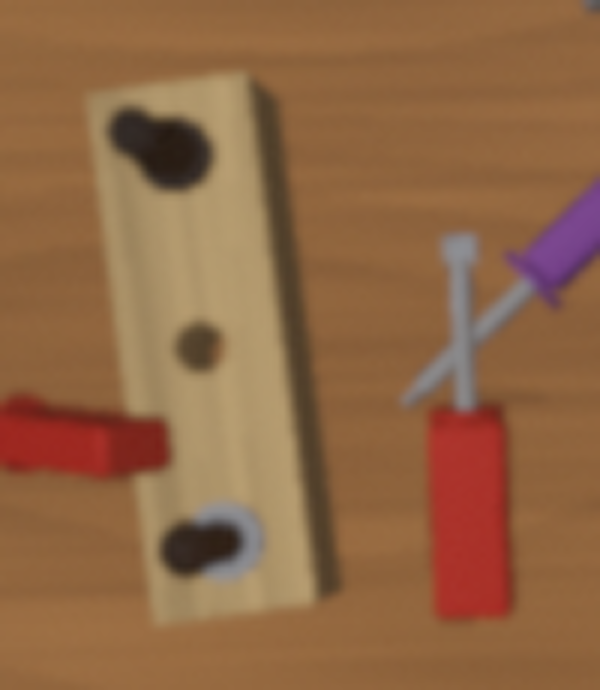

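Run:
```python
from h import *
S=dict(np.load('side.npz')); T=dict(np.load('top.npz')); s,M=st(); p=np.array(s['position'])
print('hole top',ray_at_z(T,222.9,247.25,.09),'side',ray_at_z(S,289.4,315.4,.09))
c=S['color'][140:180,340:385][...,::-1]; c=cv2.resize(c,None,fx=16,fy=16,interpolation=cv2.INTER_CUBIC)
cv2.imwrite('pics/z20.png',c)
d=np.array([.560,.2405,.33])-p; print(M.T@d)
```

```text
t 20.95 pos [ 0.5146 -0.1552  0.3141] F [-0.3 -0.2 -1.2] T [-0.03  0.    0.03] grip 0.258
q [ 0.904  0.092 -0.704  1.563  0.06   1.507 -0.438]
[[ 0.594  0.804  0.002]
 [ 0.804 -0.594 -0.001]
 [ 0.     0.002 -1.   ]]
hole top [0.55180532 0.23991543 0.09      ] side [0.54979641 0.23747812 0.09      ]
[ 0.34527108 -0.19861815 -0.01612787]
```

View pics/z20.png

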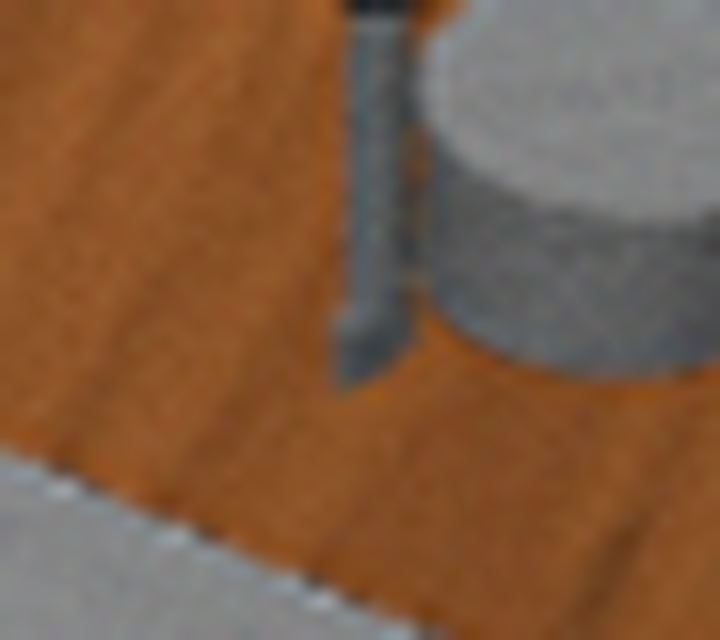

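```bash
python3 -m pendant '[[[0,0,0],[0.030,-0.0174,-0.004],1],[[0,0,0],[0.045,-0.026,-0.004],1],[[0,0,0],[0.050,-0.0285,-0.004],1],[[0,0,0],[0.050,-0.0285,-0.004],1],[[0,0,0],[0.050,-0.0285,0],1],[[0,0,0],[0.050,-0.0285,0],1],[[0,0,0],[0.045,-0.026,0],1],[[0,0,0],[0.025,-0.0152,0],1]]'; python3 -m pendant '[[[0,0,-10],[0,0,0],1],[[0,0,-10],[0,0,0],1],[[0,0,-10],[0,0,0],1],[[0,0,-10],[0,0,0],1],[[0,0,-10],[0,0,0],1],[[0,0,-10],[0,0,0],1],[[0,0,-10],[0,0,0],1]]'; python3 -m pendant '[[[0,0,-10],[0,0,0],1],[[0,0,-10],[0,0,0],1],[[0,0,-10],[0,0,0],1],[[0,0,-10],[0,0,0],1],[[0,0,-10],[0,0,0],1],[[0,0,-10],[0,0,0],1],[[0,0,0],[0,0,0],1]]'
python3 - <<'E'
from h import *
s,M=st(); print(np.degrees(np.arctan2(M[1,0],M[0,0])))
S=grab('side')
c=S['color'][255:330,255:325][...,::-1]; c=cv2.resize(c,None,fx=10,fy=10,interpolation=cv2.INTER_CUBIC); cv2.imwrite('pics/z21.png',c[:,:])
c=c[:800]
E
```

```text
time: 21.95
position: [0.5581, 0.2435, 0.3275]
tool_rot: [-2.8, -1.42, 0.003]
ft_force: [-0.8, -0.4, -0.5]
grip_width: 0.265
time: 22.82
position: [0.559, 0.2399, 0.3276]
tool_rot: [-1.477, -2.771, 0.003]
ft_force: [-0.4, -0.6, -1.9]
grip_width: 0.258
time: 23.7
position: [0.5592, 0.24, 0.3278]
tool_rot: [0.095, -3.138, 0.001]
ft_force: [-0.6, 0.1, -1.4]
grip_width: 0.262
t 23.7 pos [0.5592 0.24   0.3278] F [-0.6  0.1 -1.4] T [ 0.09 -0.14 -0.  ] grip 0.262
q [ 0.474  0.499 -1.336  1.354  0.485  1.653  0.842]
[[-0.998 -0.06  -0.002]
 [-0.06   0.998 -0.001]
 [ 0.002 -0.001 -1.   ]]
-176.54335317455715
```

View pics/z21.png

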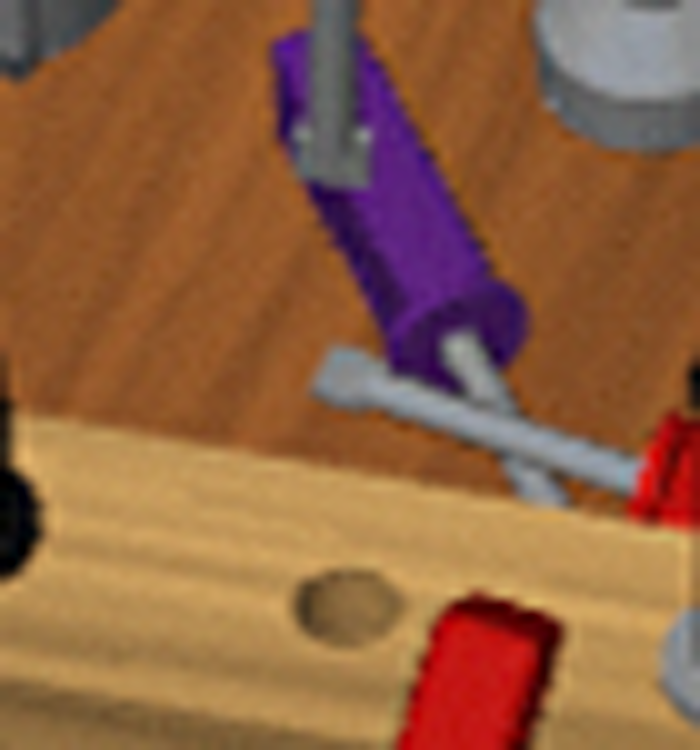

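Run:
```python
from h import *
S=dict(np.load('side.npz')); s,M=st(); p=np.array(s['position'])
t=ray_at_z(S,287.75,272.4,p[2]-.1141); h=ray_at_z(S,289.3,315.15,.09); d=h-t; d[2]=0
print(t,h,'tip-TCP',t-p,'tool',np.round(M.T@d,4))
```

```text
t 23.75 pos [0.5592 0.24   0.328 ] F [-1.2  0.3 -1.6] T [ 0.1  -0.17  0.01] grip 0.259
q [ 0.474  0.499 -1.336  1.353  0.485  1.653  0.841]
[[-0.998 -0.059 -0.001]
 [-0.059  0.998 -0.001]
 [ 0.001 -0.    -1.   ]]
[0.54960919 0.23606903 0.21389988] [0.5502131  0.23695106 0.09      ] tip-TCP [-0.00961323 -0.00391868 -0.1141    ] tool [-0.0007  0.0008 -0.    ]
```

```bash
python3 -m pendant '[[[0,0,0],[-0.0007,0.0008,0.015],1],[[0,0,0],[0,0,0.022],1],[[0,0,0],[0,0,0.022],1],[[0,0,0],[0,0,0.022],1],[[0,0,0],[0,0,0.018],1],[[0,0,0],[0,0,0.008],1],[[0,0,0],[0,0,0],1]]'
python3 - <<'E'
from h import *
s,M=st()
S=grab('side')
c=S['color'][255:330,255:325][...,::-1]; c=cv2.resize(c,None,fx=10,fy=10,interpolation=cv2.INTER_CUBIC); cv2.imwrite('pics/z22.png',c[:,:])
E
```

```text
time: 24.62
position: [0.56, 0.241, 0.2215]
tool_rot: [0.097, -3.139, 0.0]
ft_force: [0.1, 0.5, -1.1]
grip_width: 0.259
t 24.625 pos [0.56   0.241  0.2215] F [ 0.1  0.5 -1.1] T [ 0.14 -0.12  0.01] grip 0.259
q [ 0.488  0.55  -1.3    1.528  0.531  1.468  0.803]
[[-0.998 -0.062 -0.001]
 [-0.062  0.998 -0.   ]
 [ 0.001 -0.    -1.   ]]
```

View pics/z22.png

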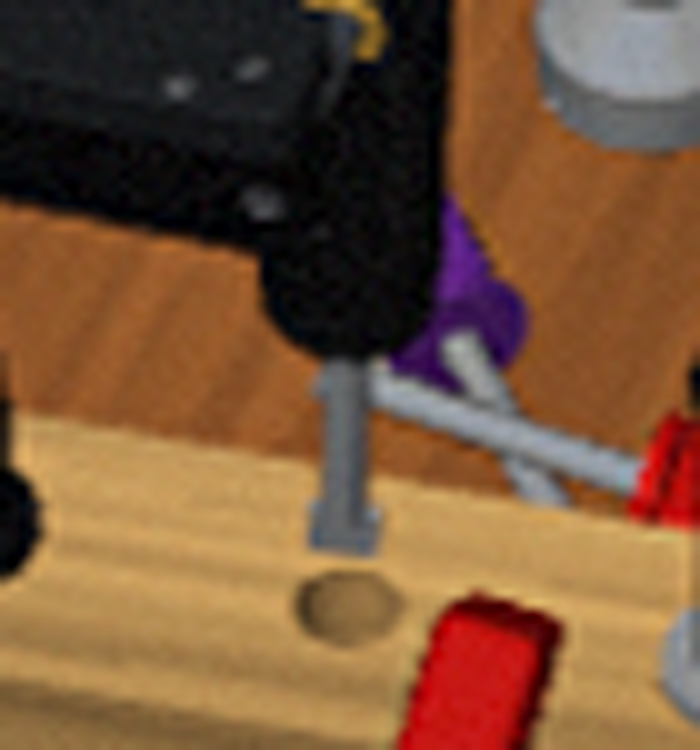

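```bash
python3 -m pendant '[[[0,0,0],[0,0,0.008],1],[[0,0,0],[0,0,0.008],1],[[0,0,0],[0,0,0.008],1],[[0,0,0],[0,0,0.008],1]]'
python3 - <<'E'
from h import *
s,M=st()
S=grab('side')
c=S['color'][255:330,255:325][...,::-1]; c=cv2.resize(c,None,fx=10,fy=10,interpolation=cv2.INTER_CUBIC); cv2.imwrite('pics/z23.png',c[:,:])
E
```

```text
time: 25.18
position: [0.56, 0.241, 0.1892]
tool_rot: [0.097, -3.14, 0.0]
ft_force: [-0.7, -0.2, -0.7]
grip_width: 0.257
t 25.175 pos [0.56   0.241  0.1892] F [-0.7 -0.2 -0.7] T [ 0.16 -0.16  0.07] grip 0.257
q [ 0.481  0.571 -1.281  1.572  0.552  1.415  0.788]
[[-0.998 -0.062 -0.   ]
 [-0.062  0.998 -0.   ]
 [ 0.    -0.    -1.   ]]
```

View pics/z23.png

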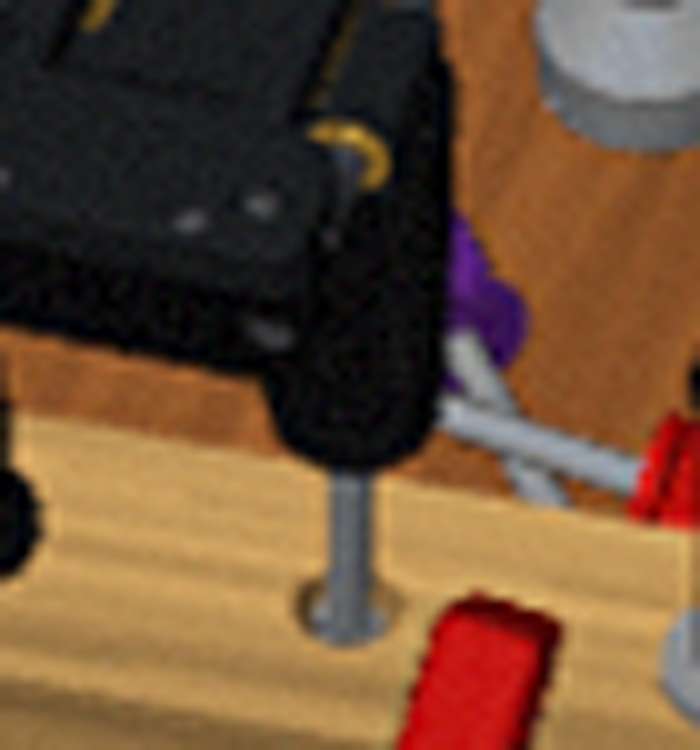

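```bash
python3 -m pendant '[[[0,0,0],[0,-0.001,0.010],1],[[0,0,0],[0,0,0.012],1],[[0,0,0],[0,0,0.012],1],[[0,0,0],[0,0,0.012],1],[[0,0,0],[0,0,0.008],1]]'; python3 -m pendant '[[[0,0,0],[0,0,0.003],1],[[0,0,0],[0,0,0.002],1],[[0,0,0],[0,0,0],1]]'
python3 - <<'E'
from h import *
s,M=st()
S=grab('side')
c=S['color'][240:340,240:340][...,::-1]; c=cv2.resize(c,None,fx=7,fy=7,interpolation=cv2.INTER_CUBIC); cv2.imwrite('pics/z24.png',c[:,:])
E
```

```text
time: 25.85
position: [0.5599, 0.2399, 0.1348]
tool_rot: [0.097, -3.139, 0.001]
ft_force: [-0.2, -0.3, -0.1]
grip_width: 0.253
time: 26.22
position: [0.5603, 0.2402, 0.1311]
tool_rot: [-0.097, 3.14, 0.0]
ft_force: [-0.5, 0.5, -1.2]
grip_width: 0.26
t 26.225 pos [0.5603 0.2402 0.1311] F [-0.5  0.5 -1.2] T [ 0.07 -0.17 -0.02] grip 0.26
q [ 0.462  0.616 -1.238  1.641  0.599  1.323  0.759]
[[-0.998 -0.062  0.   ]
 [-0.062  0.998  0.   ]
 [-0.     0.    -1.   ]]
```

View pics/z24.png

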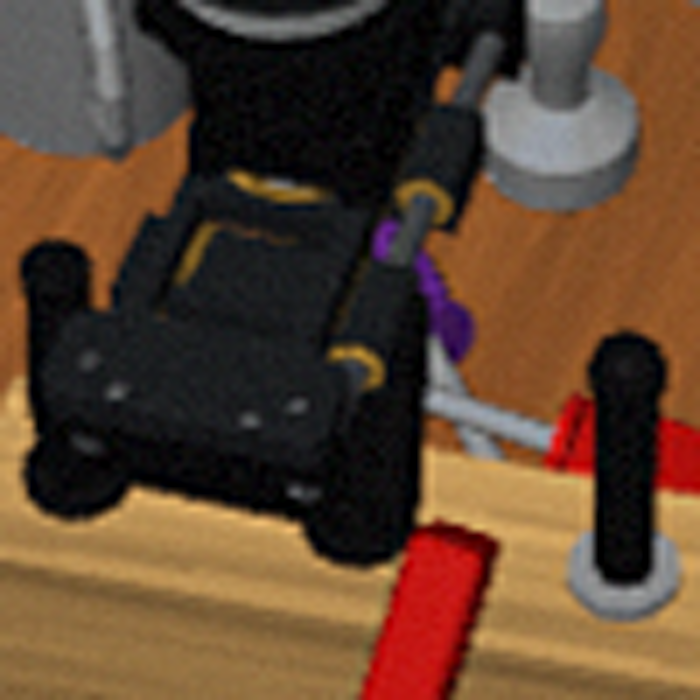

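```bash
python3 -m pendant '[[[0,0,0],[0,0,0.001],1],[[0,0,0],[0,0,0.001],1],[[0,0,0],[0,0,0],1]]'; python3 -m pendant '[[[0,0,0],[0,0,0.0007],1],[[0,0,0],[0,0,0],1]]'
```

```text
time: 26.65
position: [0.5605, 0.2403, 0.13]
tool_rot: [-0.097, 3.139, -0.0]
ft_force: [-1.0, -1.2, 4.7]
grip_width: 0.264
time: 26.9
position: [0.5606, 0.2403, 0.1299]
tool_rot: [-0.097, 3.139, -0.0]
ft_force: [-1.7, -1.8, 8.9]
grip_width: 0.254
```

The flange is on the block at 9 N. Releasing and backing straight up.

```bash
python3 -m pendant '[[[0,0,0],[0,0,-0.0005],0.3],[[0,0,0],[0,0,0],0.1],[[0,0,0],[0,0,0],-0.2],[[0,0,0],[0,0,0],-0.3],[[0,0,0],[0,0,0],-0.3]]'; python3 -m pendant '[[[0,0,0],[0,0,-0.010],-0.3],[[0,0,0],[0,0,-0.02],-0.3],[[0,0,0],[0,0,-0.03],-0.3],[[0,0,0],[0,0,-0.035],-0.3],[[0,0,0],[0,0,-0.035],-0.3],[[0,0,0],[0,0,-0.035],-0.3],[[0,0,0],[0,0,-0.02],-0.3]]'
python3 - <<'E'
from h import *
s,M=st()
S=grab('side')
save(S,'side25.png',(170,130,410,380),3)
E
```

```text
time: 27.52
position: [0.5601, 0.24, 0.1285]
tool_rot: [0.097, -3.14, 0.0]
ft_force: [0.2, 0.3, 0.7]
grip_width: 0.631
time: 28.4
position: [0.5604, 0.2409, 0.317]
tool_rot: [-0.098, 3.137, 0.002]
ft_force: [-0.1, 0.1, -1.0]
grip_width: 0.647
t 28.4 pos [0.5604 0.2409 0.317 ] F [-0.1  0.1 -1. ] T [ 0.09 -0.15 -0.02] grip 0.647
q [ 0.469  0.485 -1.307  1.375  0.469  1.62   0.855]
[[-0.998 -0.062  0.003]
 [-0.062  0.998  0.001]
 [-0.003  0.001 -1.   ]]
```

View pics/side25.png

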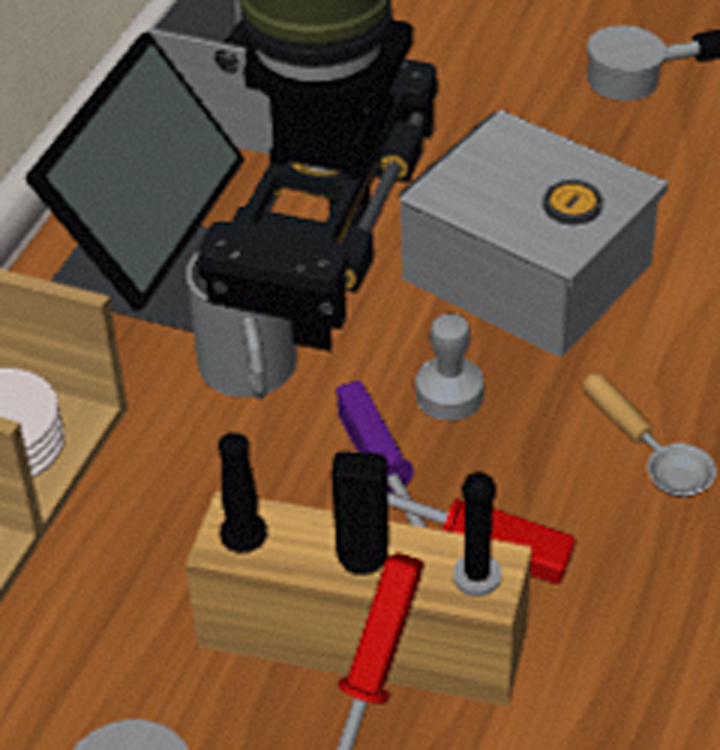

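Run:
```python
from h import *
S=dict(np.load('side.npz')); P=cloud(S); C=S['color'].astype(int)
m=(C.max(-1)<50); m[:,:278]=0; m[:,302:]=0; m[:275]=0; m[325:]=0
q=P[m]; q=q[(q[:,2]>.085)&(q[:,2]<.2)]; print('handle top z',np.percentile(q[:,2],99))
for z in np.arange(.1,.18,.02):
    e=q[(q[:,2]>=z)&(q[:,2]<z+.02)]; print(round(z,2),np.round(np.percentile(e[:,0],[3,97]),4),np.round(np.percentile(e[:,1],[3,97]),4))
# cover plane
Q=P[165:225,310:390].reshape(-1,3); q=Q[np.abs(Q[:,2]-.092)<.006]; A=np.c_[q[:,:2],np.ones(len(q))]
c=np.linalg.lstsq(A,q[:,2],rcond=None)[0]; print('cover tilt along box x',c[:2]@X,'mean z',q[:,2].mean(),len(q))
```

```text
handle top z 0.1846663129190207
0.1 [0.5301 0.5599] [0.2404 0.2501]
0.12 [0.5296 0.5593] [0.2403 0.2506]
0.14 [0.5296 0.5599] [0.2384 0.2503]
0.16 [0.5293 0.5601] [0.2318 0.251 ]
cover tilt along box x -0.002904655663023212 mean z 0.09207411164379484 2529
```

The driver is upright to within a few milliradians, the handle top is at about 0.184 m against a nominal 0.182 m, and the cover is flat at z = 0.092 m. The arm touches nothing, so I'm handing in.

Run:
```python
from h import *
print(order.close_job()); st()
```

```text
the job is handed in; nothing more can be done
None
the job is handed in; nothing more can be done
```

I shut the cover, drove the screw to its stop with the black driver from the middle hole, put the driver back in that hole, and handed the job in at about 28 s of the 72 s. The hand-in reported no verdict.

**What my last checks showed:**
- **Cover:** it lies flat, with its upper face at 92 mm and a tilt of about 0.003 rad.
- **Screw:** the torque rose to 0.33 N m with no further sinking. Its slot looked parallel to the hinge and its rim flush with the collar.
- **Driver:** it stands upright with its flange on the block. The flange touched down with about 9 N before I released it. The handle top read about 184 mm against 182 mm nominal, within camera error.
- **Robot:** it is clear of everything.
- **Bystanders:** those visible in the last picture looked unmoved. I did not measure their positions.

**What disagreed or went differently:**
- **Lookalike drivers:** the free-standing colored ones toppled early in the run. I saw no contact that could explain it. One red one leaned on the block and shifted by roughly 10 mm while I took the driver out.
- **Camera agreement:** the two cameras differed by 2–6 mm, so I did the final alignments from relative positions in the side view.
- **Screw angle:** by the end the tool had turned about 30–40° further than the slot, because of play in the slot and twist in the grip. I judged "home" by torque, depth and the picture, not by tool angle.

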